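# Rewind the label tape and pack the cassette away under the caddy tray

## Robot

A 6-joint arm with a two-finger parallel gripper is mounted at the origin on a cart in front of the work surface, level with it; the furniture and walls round the work are solid. World frame = base frame: x ahead of the robot, y to its left, z up, the work surface at z = 0. Lengths are in m, angles in degrees, forces in N, time in s.
With the tool pointing down it reaches from about 0.4 to 0.825 m from the base axis. Payload 7 kg.
Tool frame: the origin (TCP) lies midway between the tips of the shut fingers; the grasp point (between the pads) lies 19 mm behind it; z points along the fingers, y is the direction in which the jaws open and shut (so a half turn about z gives the same grasp; the last joint's range is limited). The gripper opens to 88 mm and grips with 3 to 60 N. Pads are 19 mm wide; open, the fingers measure 130 mm over their backs; the gripper's body (78 mm by 193 mm) begins 47 mm behind the grasp point.
Start: joints at [93.57, 20.546, 0.682, 0, -70.136, -16.507], TCP at [0.151, 0.658, 0.201] pointing down, gripper open.
Joint ranges: [-176.03, 176.03], [-82.01, 121.73], [-58.28, 71.71], [-173.87, 95.51], [-174.79, -0.11], [-173.66, 173.66]. Speed limits (degrees/s): [136.94, 136.94, 172.46, 180, 180, 180].

## Interface

Orientations are given as [roll, pitch, yaw] about the fixed x, y, z axes, in that order (R = Rz(yaw) Ry(pitch) Rx(roll)).
In Python, from plant import ctrl, snapshot gives the robot as it stands.
- The arm moves only by the shell command python3 -m pendant 'ROWS'. ROWS is JSON, a list of rows, each a list of 7 numbers: the shift along the tool's x, y, z in m, then the turn, a rotation vector about the tool's x, y, z in rad, then the opening, from -1 (shut) to 1 (fully open), so that 0 is half open. In form: [[x, y, z, ax, ay, az, jaw], ...]. A call has 1 to 12 rows; each row is the pose to reach, as a shift and turn from the pose commanded when the call began, along the tool's axes at that moment; what a row does not reach only later rows make up. A row lasts 1/8 s, in which the tool goes at most 62.5 mm and 10.7 degrees, less where a joint would pass 70% of its speed; a pose out of reach is approached as far as the arm can. A call with a gripper value outside its range is refused whole. The fingers move at their own pace and stop on an object; the grip force is fixed at half the most. Time passes only in rows, so rows that repeat a pose let the fingers close. It gives the time, the measured TCP pose, the force and the opening at its end, in the units of the state.
- ctrl.get_obs(): the state, without advancing time (a new reading comes with each control period).
- snapshot(name): name is "scene" or "top"; returns a dict with "image" (420x560x3 uint8, blue, green, red), "mtx" (3x3 intrinsics, pixels), "eye" and "attitude" of the camera in the world. Camera axes: x right, y up, looking along -z (the intrinsics and any distortion apply to the point x, -y, -z); pixel columns grow to the right and rows downward; lengths in m; the calibration is good to about 2 mm. A picture is of the moment at which its call begins. There is no depth.
- ctrl.close_job(): hands the job in, once; it reports no verdict.
The state is a dict: "clock": time; "joint_pos": joint angles; "qvel": joint speeds; "tau": joint torques, N m; "tool_pos": TCP position; "orientation": TCP orientation; "force": force on the tool from outside, world axes, zero at the start; "moment": the same for the moment, N m; "opening": finger opening in m.
Only numpy, scipy, OpenCV 4.12 (cv2) and the standard library are available. Lean on these libraries where they do the work, as an engineer would, in place of code of your own. Each camera call takes 0.05 s, during which the arm holds its last target.

## Task

The pantry labelling is finished: turn the crank of the label-tape rewinder clockwise until the resistance suddenly drops away and the red pin falls, and do not wind on more than about one further turn. Only then lift the blue cassette out, set it flat on the worktop and let go of it, and swing the caddy's top tray right over to its open side; take the cassette again the other way, lay it flat in the caddy's empty long channel, which has finger room only at the cassette's ends, and lower the tray shut over it. Leave the jars and other kitchen things where they stand.

Things in the scene. Friction and masses are not known exactly. Their poses are not given: they have to be found in the camera images.
- rewinder: label-tape rewinder, fixed to the worktop: grey base plate 100 (x) by 230 (y) by 12 mm, origin at the centre of its underside. On its +y half a white tower (100 by 135 mm, top at z 60 mm) carries the crank; on its -y half a low cradle holds the cassette
- cradle (a point): centre of the cradle's floor (z 26 mm, y -68 mm in the rewinder), axes as the rewinder's. White cheeks 46 mm wide, to 18 mm above this floor, stand at its two y ends; its x sides are open and its pedestal is 36 mm wide, so the cassette there is gripped from above across its 40 mm width and lifted straight up
- crank_axis (a point): point on the crank's vertical axis of rotation, at the height of the middle of the knob; axes as the rewinder's
- knob (a point): middle of the crank's black knob: an upright round grip, 20 mm in diameter, 38 mm tall (19 mm below this point to 19 mm above), which spins freely on its own pin and goes round the crank axis on a circle of 40 mm radius. The steel crank arm runs 21 to 27 mm below this point; the hub on the axis ends 16 mm below it
- crank (a joint): turn of the crank (rad), growing clockwise seen from above. It starts at 0.5 to 5.5 and is stiff at first (3 to 6 N at the knob, more when turned fast); 1 to 2 turns later, between 11 and 12.5, the drag suddenly falls to about 1 N and the red pin drops. Over 19 is too far; a stop lies at 21
- tape_pin (a joint): the red pin, 10 mm in diameter, in the tower's top between crank and cassette: 0 to 0.003 (m) while it stands about 8 mm above the tower (tape still out), 0.009 once it has dropped flush (tape fully rewound, cassette free). It is spring loaded and drops by itself
- cassette: closed blue label cassette, loose, 0.06 to 0.13 kg: 40 mm along its x, 62 mm along its y, 30 mm tall, white top with two hubs; origin at the centre of its underside. It starts in the cradle, axes as the rewinder's. The worktop is z = 0; between rewinder and caddy (around x 0.44, y 0.03 m) it is clear for setting the cassette down
- caddy: the wooden caddy box, fixed: 180 mm along its x, 120 mm along its y, rim at z 55 mm, floor 6 mm thick; origin at the centre of its underside. A white top tray covers it, which swings over to the caddy's -y side
- channel (a point): centre of the floor of the caddy's empty long channel (on its +y side, under the tray); axes as the caddy's. 168 mm along x, 54 mm along y, between the caddy's wall (49 mm high from this floor) and a 38 mm high divider; the cassette's 62 mm length goes along the channel, anywhere along it; fingers fit only at its two ends
- tray_arm (a joint): angle q (rad) of the tray's arms: 0 shut, 1.968 swung fully over to the -y side, where it stays by its weight (from mid-way it falls either way). The tray keeps level on an arc of 75 mm radius: from shut it has moved -0.075*(0.833 - sin(0.984 - q)) m along the caddy's y (125 mm in all) and 0.075*(cos(0.984 - q) - 0.554) m up (33 mm at mid-way)
- tray_handle (a point): middle of the tray's handle, a round wooden bar 12 mm in diameter and 166 mm long along the caddy's x, 52 mm above the tray's underside and 24 mm above the tray's rim, with the open tray under it; axes as the caddy's
- spice_red: bystander: spice jar with a red cap and green label, 45 mm wide, 106 mm tall; origin at the centre of its underside
- spice_dark: bystander: spice jar with a red cap and dark label, 45 mm wide, 106 mm tall; origin at the centre of its underside
- mill: bystander: dark wooden pepper mill, 58 mm wide, 160 mm tall; origin at the centre of its underside
- jam: bystander: jam jar, 69 mm wide, 99 mm tall; origin at the centre of its underside
- salt: bystander: grey salt shaker, 44 mm wide, 90 mm tall; origin at the centre of its underside
- tin: bystander: short food tin with a fruit label, 75 mm wide, 58 mm tall; origin at the centre of its underside

How it is judged (in metres and radians):
On the way, in this order (a step that is already met when the one before it is completed fails the run):
1. the crank is wound until the tape runs free and the red pin has dropped (value of joint tape_pin above 0.006 m), for 0.1 s.
2. the cassette lies flat on the worktop, let go (height (world z) of cassette between -0.006 and 0.006 m and angle between cassette's own z axis and vertical below 0.1 rad and contact force between cassette and the fingers below 0.05 N), for 0.2 s.
3. the top tray is swung right over to its open side (value of joint tray_arm above 1.8 rad), for 0.2 s.
4. the cassette lies flat in the caddy's channel, let go (z of cassette in the frame of channel between -0.006 and 0.006 m and x of cassette in the frame of channel between -0.06 and 0.06 m and y of cassette in the frame of channel between -0.015 and 0.015 m and contact force between cassette and the fingers below 0.05 N), for 0.2 s.
5. the tray is lowered shut (value of joint tray_arm below 0.06 rad), for 0.2 s.
At the end, for the whole second after the job is handed in: The red pin has dropped (more than 6 of its 9 mm); the cassette lies at rest, flat (within 0.1 rad) and right way up on the floor of the caddy's channel (within 6 mm of it in height, 15 mm of its middle line, 60 mm of its centre lengthwise); the tray is shut (arms within 0.06 rad) (value of joint tape_pin above 0.006 m and value of joint tray_arm below 0.06 rad and z of cassette in the frame of channel between -0.006 and 0.006 m and x of cassette in the frame of channel between -0.06 and 0.06 m and y of cassette in the frame of channel between -0.015 and 0.015 m and angle between cassette's own z axis and vertical below 0.1 rad and linear speed of cassette below 0.02 m/s); the robot touches nothing.
It fails at once if the cassette is moved in or from its cradle (over 15 mm) before the red pin has dropped (value of joint tape_pin below 0.005 m and distance of cassette from where it was at the start of the episode above 0.015 m).
It fails at once if the crank is wound on more than a full turn after the tape runs free (reading over 19) (value of joint crank above 19 rad).
It fails at once if a jar, the tin, the pepper mill or the salt shaker is moved more than 30 mm (distance of any of spice_red, spice_dark, mill, jam, salt, tin from where it was at the start of the episode above 0.03 m).
It also fails if it takes over 72 s, if anything falls off the work surface, if the arm or the gripper's body presses on something with over 40 N, if the wrist force passes 120 N, or if a joint passes its speed limit or range.

## Working session

There is one attempt and no reset: what is moved stays moved. The work goes in short steps, Python scripts to look and compute and a shell command to move; the robot and the scene stay as the last step left them, time stands still between calls to the robot, and variables do not carry over. Pictures are saved under pics/ and viewed, and the job is handed in when it is done.

```bash
ls; mkdir -p pics; python3 - <<'E'
from plant import ctrl, snapshot
import cv2
print(ctrl.get_obs())
for n in ["scene","top"]:
    s=snapshot(n); cv2.imwrite(f"pics/{n}0.png",s["image"]); print(n,s["mtx"],s["eye"],s["attitude"],[k for k in s])
E
```

```text
pics
{'clock': 0.0, 'joint_pos': array([ 9.35712012e+01,  2.05899405e+01,  6.34363338e-01, -2.03326242e-02,
       -7.01360199e+01, -1.65054570e+01]), 'qvel': array([ 0.04546733, -0.00851612, -0.01827996,  0.01815478, -0.07523711,
       -0.00342068]), 'tau': array([ 4.82715659e-04, -5.82709765e+01,  2.93049985e+01,  6.99693114e+00,
        6.85519277e-03, -1.65815354e-04]), 'tool_pos': array([0.15101311, 0.65734807, 0.2002434 ]), 'orientation': array([ 1.79906747e+02, -7.69937631e-03, -1.29411735e+01]), 'force': array([ 0.30363364,  0.55499247, -0.05186052]), 'moment': array([ 0.01564262, -0.00994731, -0.02630762]), 'opening': 0.08777302122222606}
scene [[449.92725838   0.         286.46581153]
 [  0.         449.92725838 206.14445606]
 [  0.           0.           1.        ]] [-0.58783093  1.19928596  1.00868562] [  61.41813639    0.17246299 -135.18085226] ['image', 'mtx', 'eye', 'attitude']
top [[519.57511171   0.         276.38804566]
 [  0.         519.57511171 204.90624068]
 [  0.           0.           1.        ]] [-0.01515233  0.0364013   1.7694738 ] [ 18.67323553  -0.18081468 -90.93620463] ['image', 'mtx', 'eye', 'attitude']
```

View pics/scene0.png

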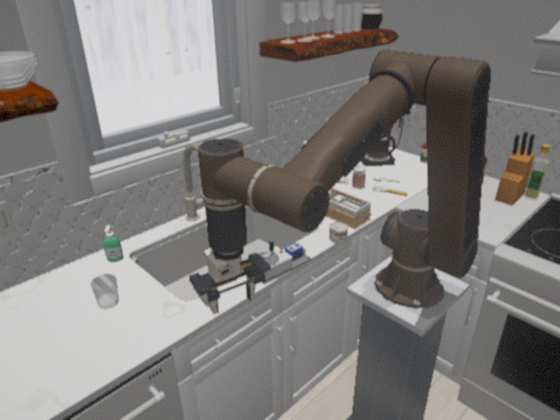

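View pics/top0.png

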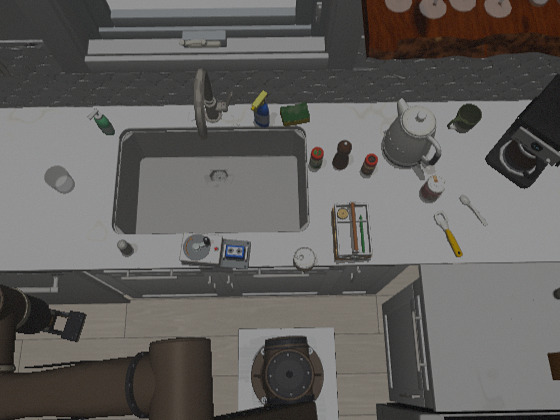

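```bash
cat > h.py <<'E'
import numpy as np, cv2
from scipy.spatial.transform import Rotation as Ro
from plant import ctrl, snapshot
def rot(a): return Ro.from_euler('xyz',a,degrees=True).as_matrix()
def ray(s,u,v):
    d=np.linalg.inv(s["mtx"])@np.array([u,v,1.]); d=np.array([d[0],-d[1],-d[2]])
    return np.array(s["eye"]),rot(s["attitude"])@d
def onz(s,u,v,z):
    o,d=ray(s,u,v); return o+d*(z-o[2])/d[2]
def proj(s,p):
    c=rot(s["attitude"]).T@(np.asarray(p)-s["eye"]); q=s["mtx"]@np.array([c[0],-c[1],-c[2]]); return q[:2]/q[2]
def crop(s,name,x0,y0,x1,y1,k):
    cv2.imwrite(name,cv2.resize(s["image"][y0:y1,x0:x1],None,fx=k,fy=k,interpolation=cv2.INTER_CUBIC))
E
python3 - <<'E'
from h import *
s=snapshot("top"); o=ctrl.get_obs()
print(proj(s,o["tool_pos"])); t=snapshot("scene"); print(proj(t,o["tool_pos"]))
print(onz(s,350,231,.0),onz(s,215,250,0))
crop(s,"pics/top1.png",165,220,265,280,8)
crop(s,"pics/top2.png",285,195,385,270,8)
crop(t,"pics/sc1.png",240,170,440,270,4)
E
```

```text
[ 63.52930533 324.7363453 ]
[233.24536088 311.64892247]
[ 0.48132084 -0.23766225  0.        ] [0.41981361 0.23804967 0.        ]
```

View pics/top1.png

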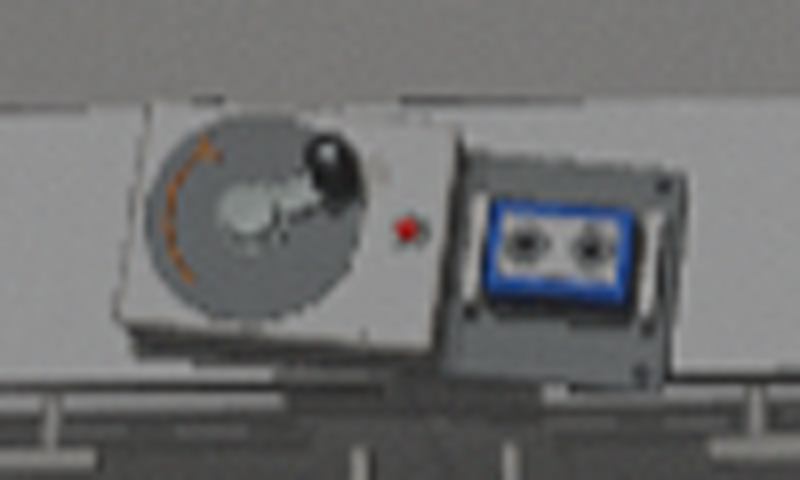

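View pics/top2.png

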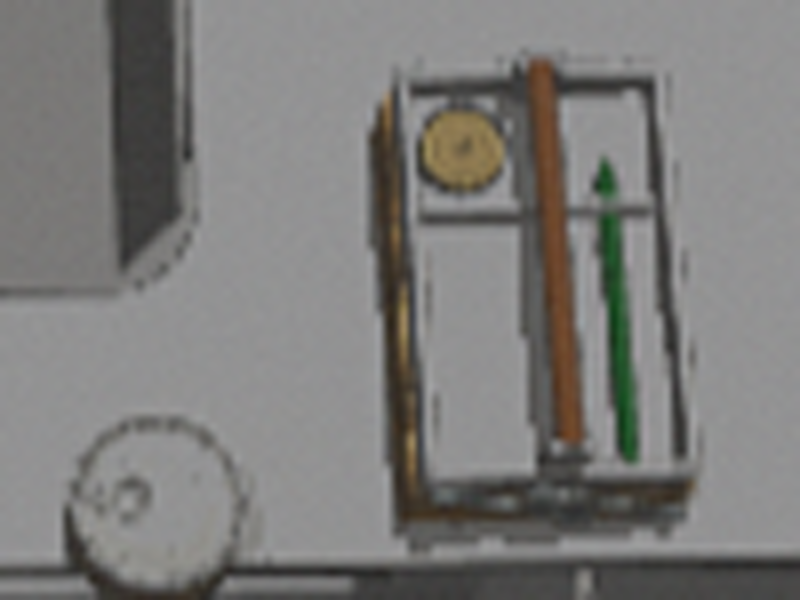

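View pics/sc1.png

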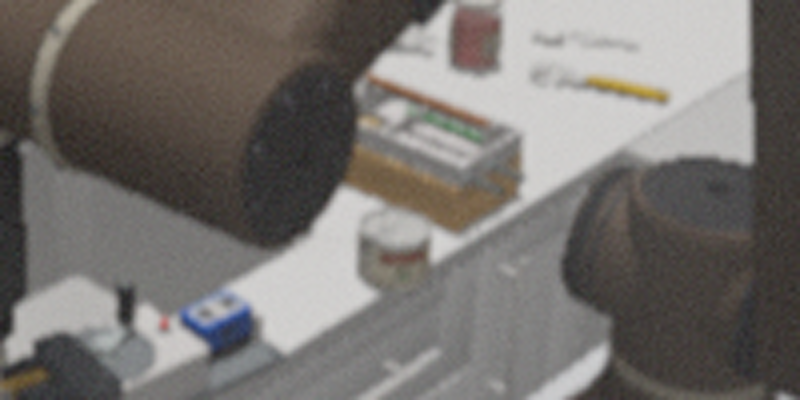

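```bash
cat > m.py <<'E'
from h import *
def comps(s,f,roi,minA=3):
    x0,y0,x1,y1=roi; im=s["image"][y0:y1,x0:x1].astype(int); b,g,r=im[...,0],im[...,1],im[...,2]
    m=f(b,g,r).astype(np.uint8); n,l,st,c=cv2.connectedComponentsWithStats(m)
    out=[]
    for i in range(1,n):
        if st[i,4]>=minA:
            p=np.argwhere(l==i)[:,::-1].astype(float)+[x0,y0]; out.append(p)
    return sorted(out,key=lambda p:-len(p))
red=lambda b,g,r:(r>g+50)&(r>b+50)
blue=lambda b,g,r:(b>r+50)&(b>g+25)
dark=lambda b,g,r:(r<60)&(g<60)&(b<60)
brown=lambda b,g,r:(r>g+35)&(r>b+50)
green=lambda b,g,r:(g>r+30)&(g>b+20)
E
python3 - <<'E'
from m import *
s=snapshot("top");t=snapshot("scene")
def tri(a,b):
    o1,d1=ray(s,*a);o2,d2=ray(t,*b)
    A=np.stack([d1,-d2],1);k=np.linalg.lstsq(A,o2-o1,rcond=None)[0]
    p,q=o1+d1*k[0],o2+d2*k[1];return (p+q)/2,np.linalg.norm(p-q)
T=(165,220,265,280)
for n,f in [("red",red),("blue",blue),("dark",dark)]:
    for p in comps(s,f,T)[:4]: print("top",n,len(p),p.mean(0),p.min(0),p.max(0))
    for p in comps(t,f,(240,230,310,270))[:4]: print("sc",n,len(p),p.mean(0),p.min(0),p.max(0))
r1=comps(s,red,T)[0].mean(0)
for p in comps(t,red,(240,230,310,270))[:2]: print("pin",onz(s,*r1,.066),tri(r1,p.mean(0)))
p=comps(s,blue,T)[0]; h=cv2.convexHull(p.astype(np.float32)); w=np.array([onz(s,*q[0],.056)[:2] for q in h]);
rr=cv2.minAreaRect((w*1000).astype(np.float32));print("cassette",rr)
for n,f in [("brown",brown),("green",green)]:
    for p in comps(s,f,(325,195,375,265))[:4]:
        w=np.array([onz(s,*q,.1)[:2] for q in p]); c=w.mean(0);u,sv,v=np.linalg.svd(w-c); pr=(w-c)@v[0]
        print(n,len(p),p.mean(0),c,v[0],np.degrees(np.arctan2(v[0][1],v[0][0])),pr.min(),pr.max(),p.min(0),p.max(0))
    for p in comps(t,f,(325,180,380,215))[:4]: print("sc",n,len(p),p.mean(0),p.min(0),p.max(0))
E
```

```text
top red 6 [215.5 248. ] [215. 247.] [216. 249.]
top blue 89 [234.47191011 251.20224719] [226. 245.] [243. 257.]
sc blue 51 [293.74509804 250.43137255] [285. 247.] [301. 254.]
top dark 106 [208.        259.5754717] [182. 239.] [223. 267.]
top dark 67 [235.31343284 257.41791045] [223. 248.] [244. 260.]
top dark 46 [197.23913043 268.2173913 ] [177. 268.] [212. 269.]
top dark 41 [206.19512195 241.24390244] [203. 237.] [209. 246.]
sc dark 107 [242.13084112 238.94392523] [240. 230.] [245. 253.]
sc dark 34 [249.17647059 262.29411765] [241. 259.] [256. 266.]
sc dark 17 [270.88235294 245.70588235] [270. 243.] [272. 249.]
sc dark 11 [255.54545455 268.36363636] [253. 267.] [259. 269.]
cassette ((401.6369323730469, 165.89569091796875), (58.15863037109375, 41.554161071777344), 89.10543823242188)
brown 11 [355.18181818 238.        ] [ 0.42890359 -0.23790338] [-0.99989797 -0.01428474] -179.18151671322505 -0.017180884747370465 0.017178237415186235 [355. 233.] [356. 243.]
brown 10 [353.9 222.8] [ 0.4816008  -0.23702279] [-0.99930441  0.03729201] 177.8628296327771 -0.013336607396036539 0.014679425622156612 [353. 219.] [354. 227.]
brown 9 [353. 211.] [ 0.52322794 -0.23664854] [-0.99798231  0.06349261] 176.35969275690462 -0.014252926779137266 0.014209877343188019 [353. 207.] [353. 215.]
brown 5 [356. 247.] [ 0.39815419 -0.23861351] [-0.9978634   0.06533481] 176.25392253356983 -0.006799889810517182 0.006791280674742567 [356. 245.] [356. 249.]
green 47 [361.87234043 236.0212766 ] [ 0.4354809  -0.26060566] [-0.99990552 -0.01374606] -179.2123840843033 -0.04862500180818942 0.051216065325416366 [360. 222.] [363. 251.]
green 5 [360.4 217.2] [ 0.50090524 -0.26017463] [-0.97798169 -0.20869072] -167.95436413628593 -0.004376906202405629 0.0031673501760662117 [360. 216.] [361. 218.]
```

```bash
python3 - <<'E'
from m import *
s=snapshot("top");t=snapshot("scene")
c=lambda x,y,X,Y,k=8:((x+.5)/k-.5+X,(y+.5)/k-.5+Y)
def show(n,pts,X,Y,z):
    w=[onz(s,*c(x,y,X,Y),z)[:2] for x,y in pts]; w=np.array(w); print(n,np.round(w*1000,1).tolist(),"mean",np.round(w.mean(0)*1000,1))
    d=np.roll(w,-1,0)-w; print("  len",np.round(np.linalg.norm(d,axis=1)*1000,1),"ang",np.round(np.degrees(np.arctan2(d[:,1],d[:,0])),1))
show("tower",[(150,105),(462,122),(435,352),(118,325)],165,220,.06)
show("base R",[(687,175),(662,388)],165,220,.012)
show("cass",[(492,200),(636,210),(632,303),(485,292)],165,220,.056)
show("disc",[(255,217)],165,220,.062)
show("hub",[(247,210)],165,220,.08)
show("pin",[(407,230)],165,220,.068)
show("knob",[(328,152)],165,220,.115)
for z in (.1,.107,.115): show("handle",[(540,62),(570,442)],285,195,z)
show("tray",[(396,68),(665,75),(695,478),(420,490)],285,195,.083)
show("caddy bottomrim",[(400,520),(690,492)],285,195,.055)
show("tin",[(155,500)],285,195,.058)
for y in (0,): print(proj(t,[.4,.166,.056]))
E
```

```text
tower [[467.3, 340.5], [457.7, 207.5], [358.3, 217.1], [371.9, 350.0]] mean [413.8 278.7]
  len [133.4  99.9 133.6  95.9] ang [-94.1 174.5  84.2  -5.7]
base R [[445.6, 113.8], [351.6, 124.6]] mean [398.6 119.2]
  len [94.6 94.6] ang [173.5  -6.5]
cass [[424.4, 194.6], [419.1, 133.5], [378.9, 135.0], [384.6, 196.9]] mean [401.7 165. ]
  len [61.3 40.2 62.1 39.9] ang [-95.  177.8  84.7  -3.4]
disc [[417.0, 293.9]] mean [417.  293.9]
  len [0.] ang [0.]
hub [[415.5, 294.6]] mean [415.5 294.6]
  len [0.] ang [0.]
pin [[408.9, 229.0]] mean [408.9 229. ]
  len [0.] ang [0.]
knob [[430.6, 256.8]] mean [430.6 256.8]
  len [0.] ang [0.]
handle [[554.3, -235.4], [388.6, -237.4]] mean [ 471.5 -236.4]
  len [165.7 165.7] ang [-179.3    0.7]
handle [[551.9, -234.3], [386.9, -236.2]] mean [ 469.4 -235.3]
  len [165. 165.] ang [-179.3    0.7]
handle [[549.2, -233.0], [385.0, -234.9]] mean [ 467.1 -234. ]
  len [164.2 164.2] ang [-179.3    0.7]
tray [[558.3, -176.2], [553.4, -291.5], [376.6, -291.1], [373.3, -176.6]] mean [ 465.4 -233.8]
  len [115.3 176.7 114.5 185. ] ang [-9.250e+01  1.799e+02  9.170e+01  1.000e-01]
caddy bottomrim [[367.0, -171.0], [377.1, -294.0]] mean [ 372.1 -232.5]
  len [123.3 123.3] ang [-85.3  94.7]
tin [[376.5, -68.1]] mean [376.5 -68.1]
  len [0.] ang [0.]
[294.48650824 246.31415308]
```

```bash
python3 - <<'E'
from m import *
s=snapshot("top");t=snapshot("scene")
crop(t,"pics/sc2.png",235,225,310,275,10)
for z in (.06,.07,.08,.09,.1,.11,.115,.12):
    # knob top ray from top image at height z
    w=onz(s,(328.5)/8-.5+165,(150.5)/8-.5+220,z); print(z,np.round(w,4),proj(t,w), "axis hub",proj(t,[.4158,.2945,z]))
for n,u,v,z in [("salt",124,245,.09),("mill",343,147,.16),("jam",432,186,.099),("sr",317,152,.106),("sd",370,160,.106)]: print(n,onz(s,u,v,z))
E
```

```text
0.06 [0.4463 0.2641 0.06  ] [267.26951065 251.01096889] axis hub [266.8910648  257.69882247]
0.07 [0.4436 0.2628 0.07  ] [267.96516412 248.91896048] axis hub [266.82546401 255.43178839]
0.08 [0.4409 0.2615 0.08  ] [268.66552065 246.81280876] axis hub [266.75947796 253.15144013]
0.09 [0.4382 0.2601 0.09  ] [269.37062809 244.69236982] axis hub [266.69310323 250.85766006]
0.1 [0.4355 0.2588 0.1   ] [270.08053496 242.55749779] axis hub [266.62633638 248.55032913]
0.11 [0.4328 0.2575 0.11  ] [270.79529042 240.40804479] axis hub [266.55917392 246.22932693]
0.115 [0.4315 0.2568 0.115 ] [271.15450192 239.32780368] axis hub [266.52544325 245.06366108]
0.12 [0.4301 0.2561 0.12  ] [271.51494431 238.24386095] axis hub [266.49161234 243.89453159]
salt [0.41943692 0.53032311 0.09      ]
mill [ 0.73292585 -0.2073685   0.16      ]
jam [ 0.60970073 -0.51437854  0.099     ]
sr [ 0.74019252 -0.12339071  0.106     ]
sd [ 0.7069924  -0.30677873  0.106     ]
```

View pics/sc2.png

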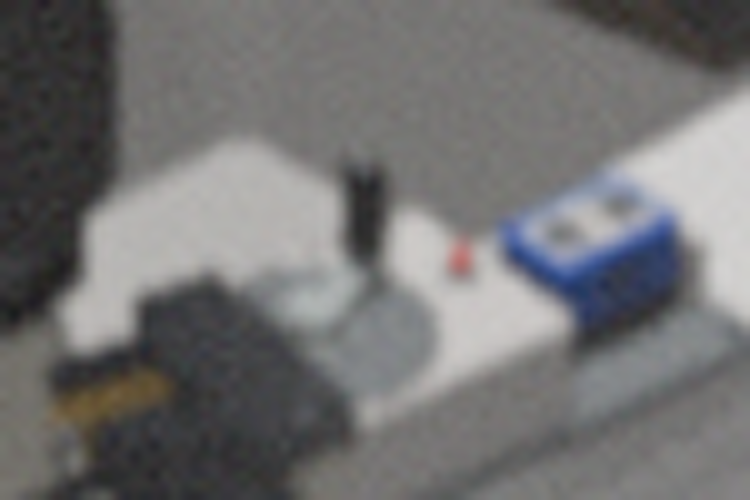

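```bash
python3 -m pendant '[[0.045,0.041,0,0,0,-0.028,1],[0.09,0.082,0,0,0,-0.056,1],[0.135,0.123,0,0,0,-0.085,1],[0.182,0.163,0,0,0,-0.113,1],[0.227,0.204,0,0,0,-0.141,1],[0.273,0.245,0,0,0,-0.17,1],[0.318,0.286,0,0,0,-0.198,1],[0.364,0.327,0,0,0,-0.226,1],[0.364,0.327,0,0,0,-0.226,1],[0.364,0.327,0,0,0,-0.226,1]]'
python3 - <<'E'
from m import *
o=ctrl.get_obs();print(o["joint_pos"],o["tool_pos"],o["orientation"],o["force"])
t=snapshot("scene");crop(t,"pics/sc3.png",235,170,395,280,5)
s=snapshot("top");crop(s,"pics/top3.png",165,200,375,280,3.8)
E
```

```text
clock: 1.75
tool_pos: [0.4329, 0.2575, 0.2013]
orientation: [-180.0, -0.0, -0.1]
force: [-0.4, 0.6, 0.4]
opening: 0.0877
[ 5.31263960e+01  4.23787725e+00 -2.04942099e+01 -5.76380417e-03
 -6.52380833e+01  3.68030290e+01] [0.43286789 0.25750174 0.20133764] [-1.79972979e+02 -1.36780606e-02 -7.29910811e-02] [-0.35632123  0.60059391  0.41594518]
```

View pics/sc3.png

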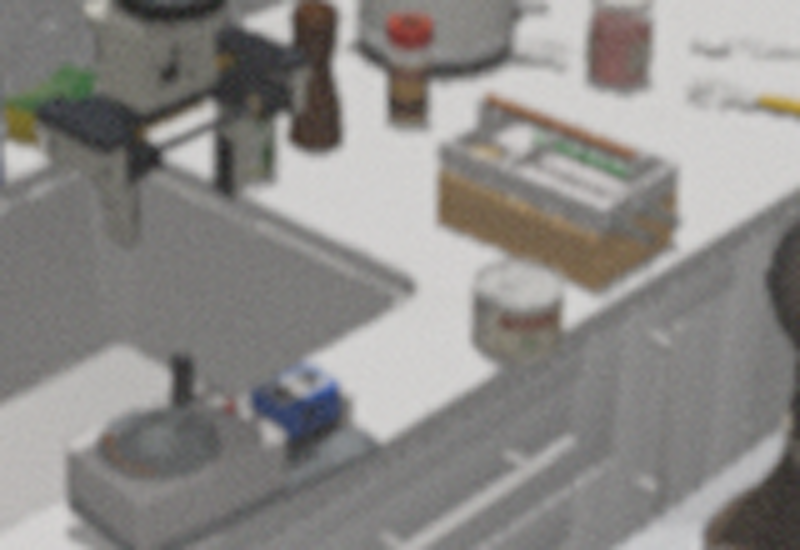

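View pics/top3.png

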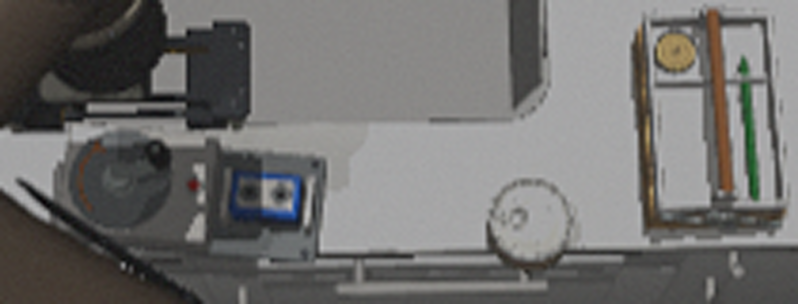

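```bash
python3 -m pendant '[[0,0,0.04,0,0,0,0.3],[0,0,0.08,0,0,0,0.1],[0,0,0.11,0,0,0,0],[0,0,0.123,0,0,0,0],[0,0,0.123,0,0,0,0]]'
python3 - <<'E'
from m import *
o=ctrl.get_obs();print(o["tool_pos"],o["force"])
t=snapshot("scene");crop(t,"pics/sc4.png",235,210,315,270,10)
E
```

```text
clock: 2.48
tool_pos: [0.4322, 0.2582, 0.0779]
orientation: [179.9, 0.0, 0.1]
force: [-0.1, 0.1, 0.6]
opening: 0.0459
[0.43223184 0.25818432 0.07786168] [-0.07145025  0.14495602  0.62625383]
```

View pics/sc4.png

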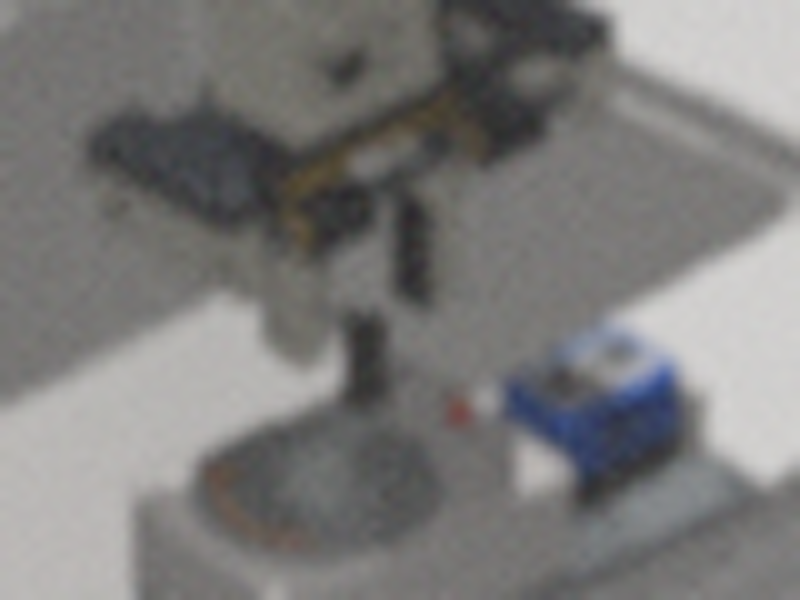

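```bash
python3 -m pendant '[[0,0,0.005,0,0,0,-0.3],[0,0,0.005,0,0,0,-0.7],[0,0,0.005,0,0,0,-1],[0,0,0.005,0,0,0,-1],[0,0,0.005,0,0,0,-1],[0,0,0.005,0,0,0,-1]]'
python3 - <<'E'
from m import *
o=ctrl.get_obs();print(o["tool_pos"],o["force"],o["moment"],o["opening"])
t=snapshot("scene");crop(t,"pics/sc5.png",235,210,315,270,10)
E
```

```text
clock: 3.28
tool_pos: [0.4334, 0.2593, 0.0738]
orientation: [-179.8, -0.1, 0.0]
force: [-0.4, 5.1, -1.9]
opening: 0.0185
[0.43342744 0.25933607 0.07375489] [-0.42587478  5.05103557 -1.93948925] [ 1.79758541  0.12588285 -0.03277383] 0.01854539853226972
```

View pics/sc5.png

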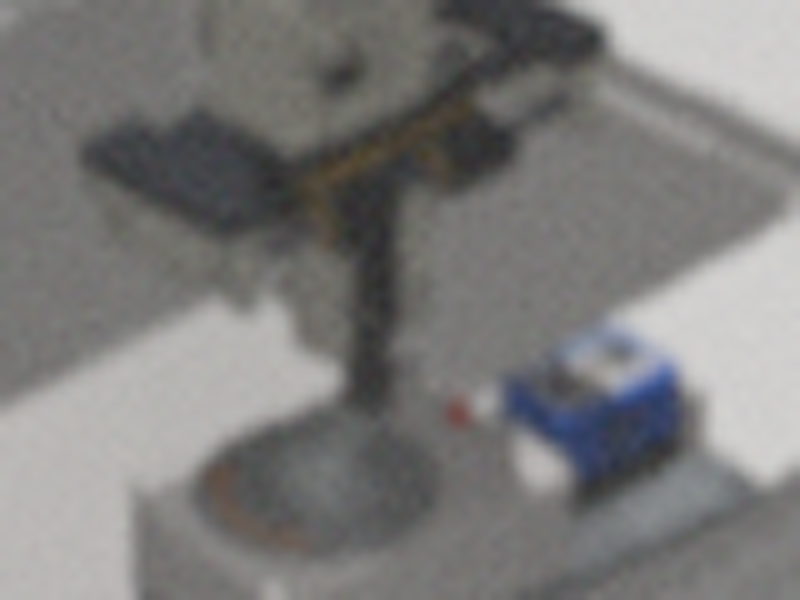

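```bash
python3 -m pendant '[[-0.0099,0.0033,0,0,0,0,-1],[-0.0203,0.004,0,0,0,0,-1],[-0.0305,0.0019,0,0,0,0,-1],[-0.0399,-0.0028,0,0,0,0,-1],[-0.0477,-0.0097,0,0,0,0,-1],[-0.0535,-0.0184,0,0,0,0,-1]]'
python3 - <<'E'
from m import *
o=ctrl.get_obs();print(o["tool_pos"],o["force"],o["moment"],o["opening"])
s=snapshot("top");crop(s,"pics/top5.png",165,200,265,280,8)
t=snapshot("scene");crop(t,"pics/sc6.png",235,210,315,270,10)
E
```

```text
clock: 4.08
tool_pos: [0.3834, 0.2813, 0.0743]
orientation: [-179.5, -0.5, 0.1]
force: [27.0, 8.0, -25.2]
opening: 0.0186
[0.38336046 0.28127795 0.07427442] [ 27.04669768   7.97084286 -25.19978094] [  2.92657825 -10.20604058  -0.10281842] 0.01863006981585787
```

View pics/sc6.png

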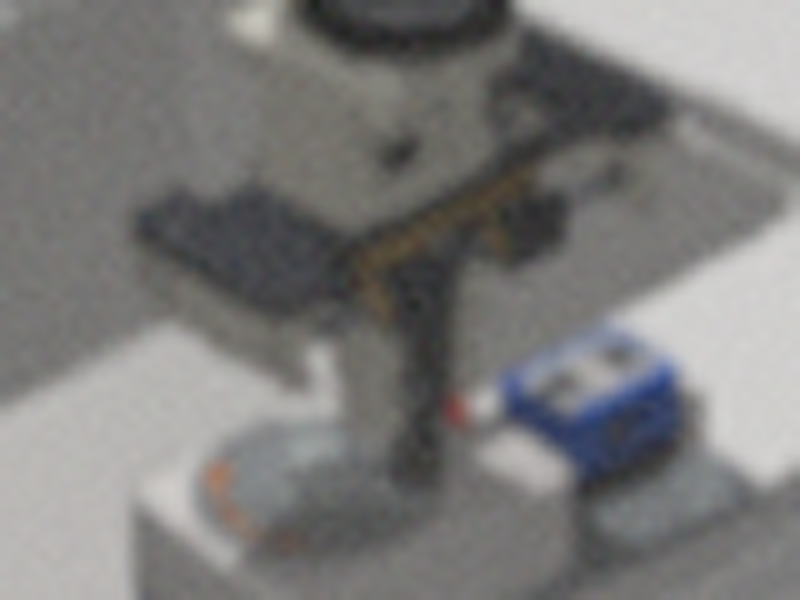

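```bash
python3 -m pendant '[[0.0013,-0.014,0,0,0,0,-1],[0.0009,-0.0244,0,0,0,0,-1],[0.0031,-0.0346,0,0,0,0,-1],[0.0079,-0.0438,0,0,0,0,-1],[0.015,-0.0515,0,0,0,0,-1],[0.0238,-0.0572,0,0,0,0,-1]]'
python3 - <<'E'
from m import *
o=ctrl.get_obs();print(o["tool_pos"],o["force"],o["moment"],o["opening"])
s=snapshot("top");crop(s,"pics/top6.png",165,200,265,280,8)
t=snapshot("scene");crop(t,"pics/sc7.png",235,210,315,270,10)
E
```

```text
clock: 4.92
tool_pos: [0.4028, 0.3335, 0.0736]
orientation: [180.0, 0.0, 0.0]
force: [-2.3, -3.9, 7.1]
opening: 0.0186
[0.40275996 0.33349386 0.07359295] [-2.32425596 -3.92939478  7.12620676] [-1.54634274  0.63092208 -0.03337893] 0.01858932995819135
```

View pics/sc7.png

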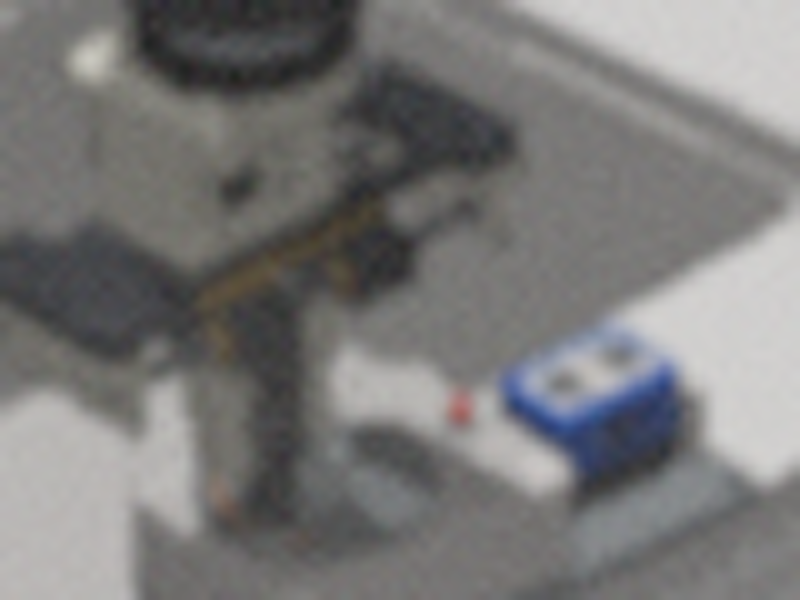

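```bash
python3 -m pendant '[[0.01,-0.0031,0,0,0,0,-1],[0.0204,-0.0035,0,0,0,0,-1],[0.0306,-0.0013,0,0,0,0,-1],[0.0398,0.0035,0,0,0,0,-1],[0.0475,0.0106,0,0,0,0,-1],[0.0532,0.0194,0,0,0,0,-1]]'
python3 -c "
from h import *
o=ctrl.get_obs();print(o['tool_pos'],o['force'])
t=snapshot('scene');crop(t,'pics/sc8.png',235,210,315,270,10)"
```

```text
clock: 5.78
tool_pos: [0.4571, 0.3149, 0.0737]
orientation: [-179.9, -0.1, 0.0]
force: [-2.0, 4.0, 3.5]
opening: 0.0183
[0.45713355 0.31487314 0.07371517] [-2.03678414  4.01037386  3.51334286]
```

View pics/sc8.png

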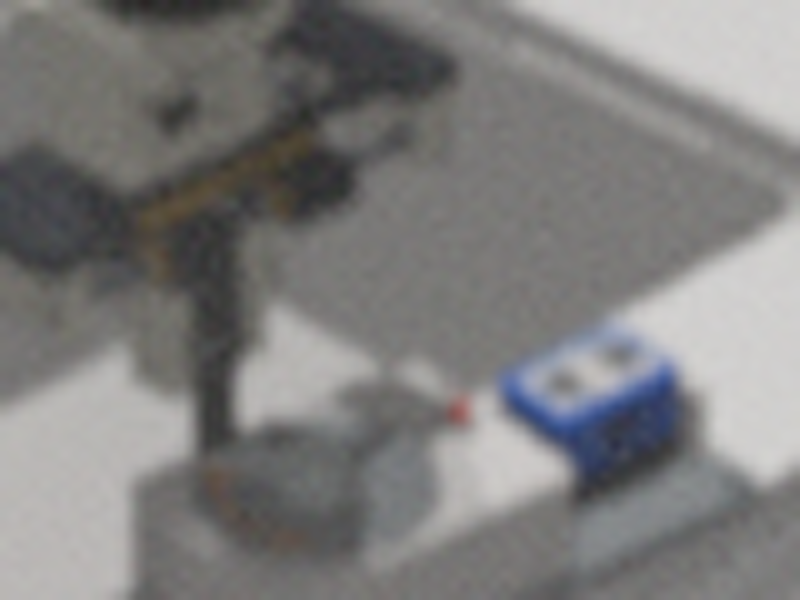

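```bash
python3 -m pendant '[[0.0031,0.01,0,0,0,0,-1],[0.0035,0.0204,0,0,0,0,-1],[0.0013,0.0306,0,0,0,0,-1],[-0.0035,0.0398,0,0,0,0,-1],[-0.0106,0.0475,0,0,0,0,-1],[-0.0194,0.0532,0,0,0,0,-1],[-0.0294,0.0563,0,0,0,0,-1],[-0.0398,0.0567,0,0,0,0,-1],[-0.05,0.0545,0,0,0,0,-1],[-0.0592,0.0497,0,0,0,0,-1],[-0.0669,0.0426,0,0,0,0,-1],[-0.0726,0.0338,0,0,0,0,-1]]'
python3 -c "
from h import *
o=ctrl.get_obs();print(o['tool_pos'],o['force'])
t=snapshot('scene');crop(t,'pics/sc9.png',235,210,315,270,10)"
```

```text
clock: 7.32
tool_pos: [0.3842, 0.2805, 0.0736]
orientation: [-179.9, -0.1, 0.0]
force: [9.8, 3.8, 1.2]
opening: 0.0184
[0.38417825 0.28050374 0.07363119] [9.8143955  3.82211794 1.16563922]
```

View pics/sc9.png

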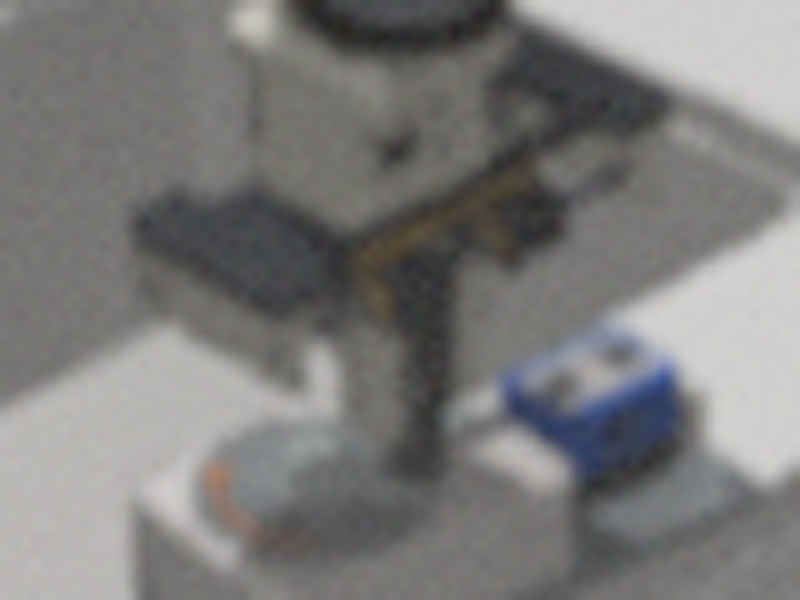

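```bash
python3 -m pendant '[[0,0,0,0,0,0,-0.2],[0,0,0,0,0,0,0.1],[0,0,-0.04,0,0,0,0.1],[0,0,-0.09,0,0,0,0.3],[0,0,-0.125,0,0,0,0.3],[0,0,-0.125,0,0,0,0.3]]'
python3 - <<'E'
from m import *
o=ctrl.get_obs();print(o['tool_pos'],o['orientation'],o['force'],o['opening'])
t=snapshot('scene');crop(t,'pics/sc10.png',235,210,315,270,10)
s=snapshot("top");crop(s,"pics/top10.png",165,220,265,280,8)
print([ (len(p),p.mean(0)) for p in comps(t,red,(270,240,290,260),1)],[ (len(p),p.mean(0)) for p in comps(s,red,(205,240,225,255),1)])
E
```

```text
clock: 8.12
tool_pos: [0.3836, 0.2796, 0.1998]
orientation: [-179.9, -0.1, -0.0]
force: [0.1, 0.6, -0.5]
opening: 0.0572
[0.38361943 0.27955135 0.19983152] [-1.79920753e+02 -5.26022249e-02 -1.61162007e-02] [ 0.08804392  0.64670507 -0.48246727] 0.05720493660692867
[] []
```

View pics/sc10.png

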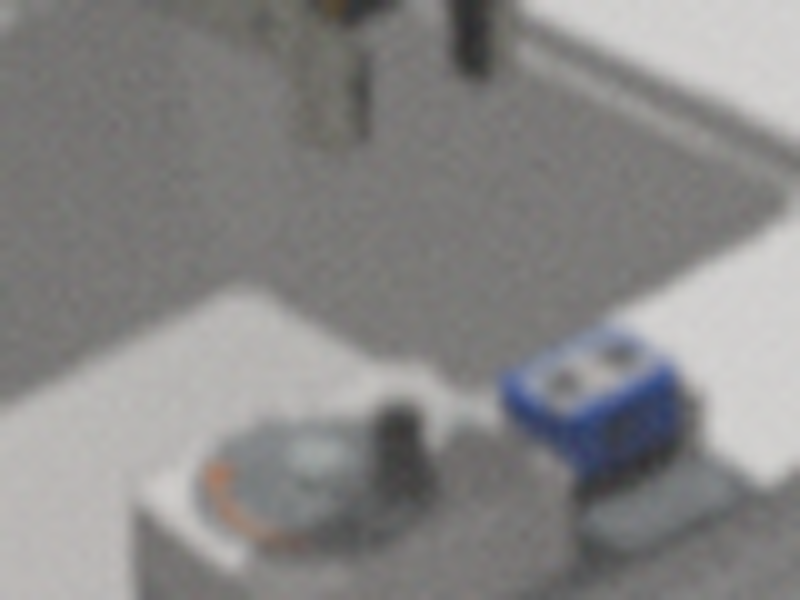

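View pics/top10.png

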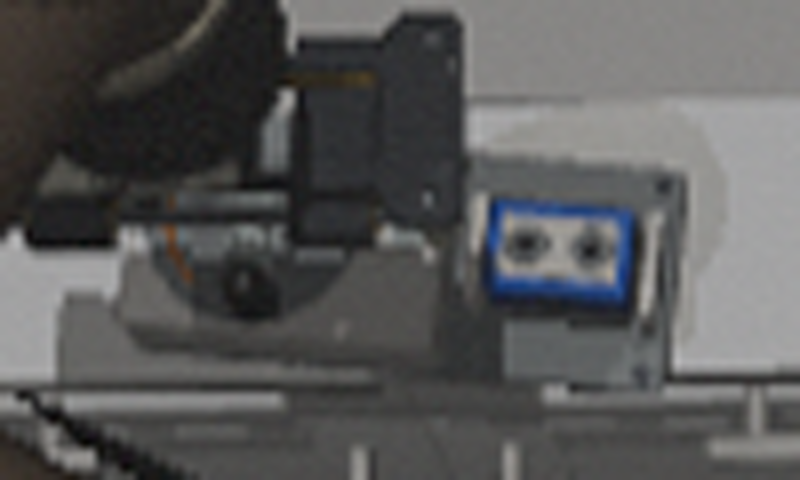

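```bash
python3 -m pendant '[[0.002,0.013,0,0,0,0.185,1],[0.004,0.026,0,0,0,0.37,1],[0.006,0.038,0,0,0,0.555,1],[0.008,0.051,0,0,0,0.74,1],[0.01,0.064,0,0,0,0.926,1],[0.012,0.077,0,0,0,1.111,1],[0.014,0.089,0,0,0,1.296,1],[0.016,0.102,0,0,0,1.482,1],[0.018,0.115,0,0,0,1.667,1],[0.018,0.115,0,0,0,1.667,1]]'
python3 - <<'E'
from m import *
o=ctrl.get_obs();print(o['joint_pos'],o['tool_pos'],o['orientation'],o['force'],o['opening'])
t=snapshot('scene');crop(t,'pics/sc11.png',235,200,335,270,8)
s=snapshot("top");crop(s,"pics/top11.png",165,220,265,280,8)
E
```

```text
clock: 9.48
tool_pos: [0.4005, 0.1634, 0.1965]
orientation: [179.8, -0.2, -95.5]
force: [0.2, -0.2, -0.1]
opening: 0.0878
[ 4.84897122e+01 -2.76140853e+00 -2.82766335e+01 -3.15028572e-02
 -6.47065754e+01 -5.40198278e+01] [0.40048958 0.16341178 0.1964722 ] [ 1.79846682e+02 -1.62784842e-01 -9.55434127e+01] [ 0.18773265 -0.24939281 -0.10453572] 0.08784771475494081
```

View pics/sc11.png

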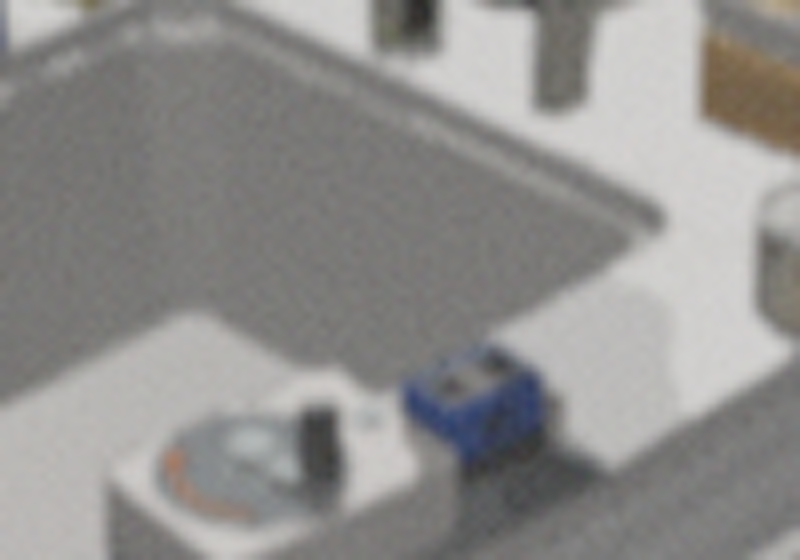

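View pics/top11.png

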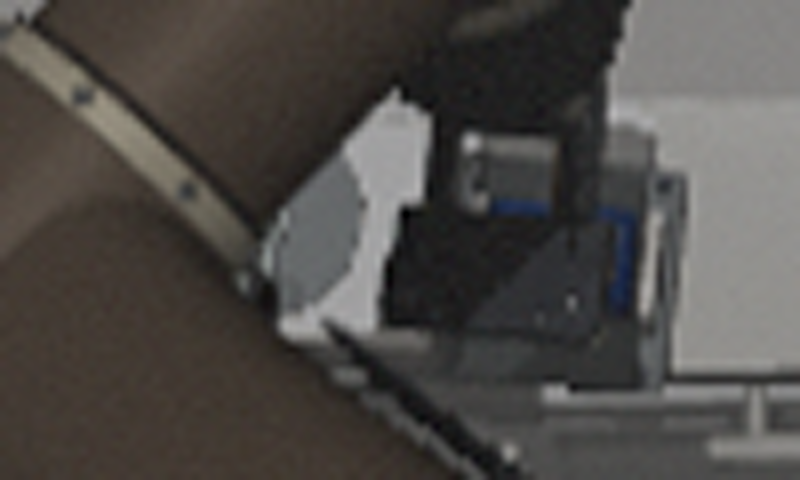

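```bash
python3 -m pendant '[[-0.0015,-0.001,0.05,0,0,0,1],[-0.0015,-0.001,0.1,0,0,0,1],[-0.0015,-0.001,0.14,0,0,0,1],[-0.0015,-0.001,0.16,0,0,0,1],[-0.0015,-0.001,0.17,0,0,0,0.7],[-0.0015,-0.001,0.17,0,0,0,0.4]]'
python3 - <<'E'
from m import *
o=ctrl.get_obs();print(o['tool_pos'],o['orientation'],o['force'],o['opening'])
t=snapshot('scene');crop(t,'pics/sc12.png',250,205,330,265,10)
E
```

```text
clock: 10.32
tool_pos: [0.4025, 0.1664, 0.0278]
orientation: [180.0, -0.1, -95.4]
force: [-0.1, 0.3, -0.5]
opening: 0.073
[0.40248957 0.16640137 0.02777061] [ 1.79953637e+02 -6.86410782e-02 -9.54068459e+01] [-0.1203988   0.32949626 -0.51698934] 0.07300287415385147
```

View pics/sc12.png

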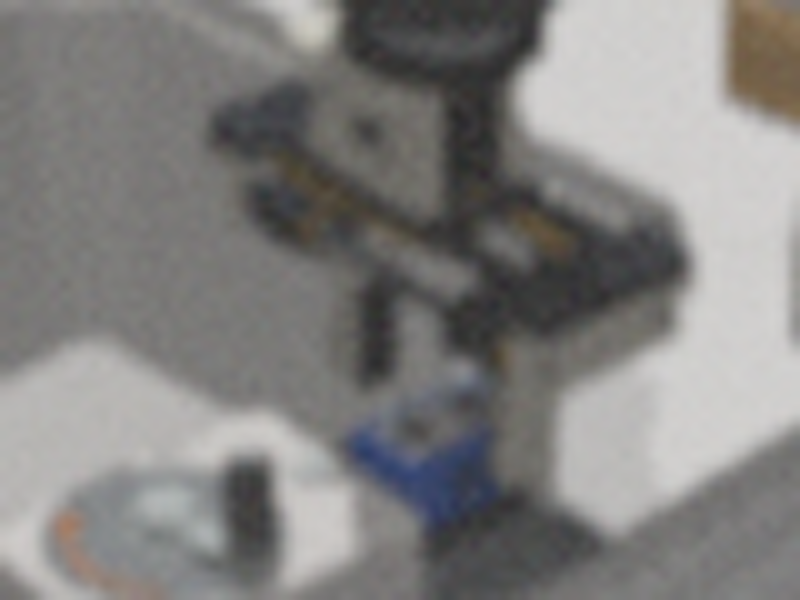

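Fingers straddle the blue cassette (around crop 430,470). Close.

```bash
python3 -m pendant '[[0,0,0,0,0,0,0],[0,0,0,0,0,0,-0.5],[0,0,0,0,0,0,-1],[0,0,0,0,0,0,-1],[0,0,0,0,0,0,-1]]'; python3 -m pendant '[[0,0,-0.02,0,0,0,-1],[0,0,-0.05,0,0,0,-1],[0,0,-0.08,0,0,0,-1],[0,0,-0.08,0,0,0,-1]]'
python3 - <<'E'
from m import *
o=ctrl.get_obs();print(o['tool_pos'],o['orientation'],o['force'],o['opening'])
t=snapshot('scene');crop(t,'pics/sc13.png',250,205,330,265,10)
E
```

```text
clock: 11.0
tool_pos: [0.4029, 0.1666, 0.0285]
orientation: [-180.0, 0.0, -95.5]
force: [-1.9, -0.6, 5.9]
opening: 0.0382
clock: 11.5
tool_pos: [0.4039, 0.1675, 0.1101]
orientation: [-179.8, 0.2, -95.5]
force: [0.2, -0.0, -1.2]
opening: 0.0389
[0.40387523 0.16746758 0.1100753 ] [-179.83823816    0.18873012  -95.48781877] [ 0.22928493 -0.02118909 -1.16831432] 0.038869520649532883
```

View pics/sc13.png

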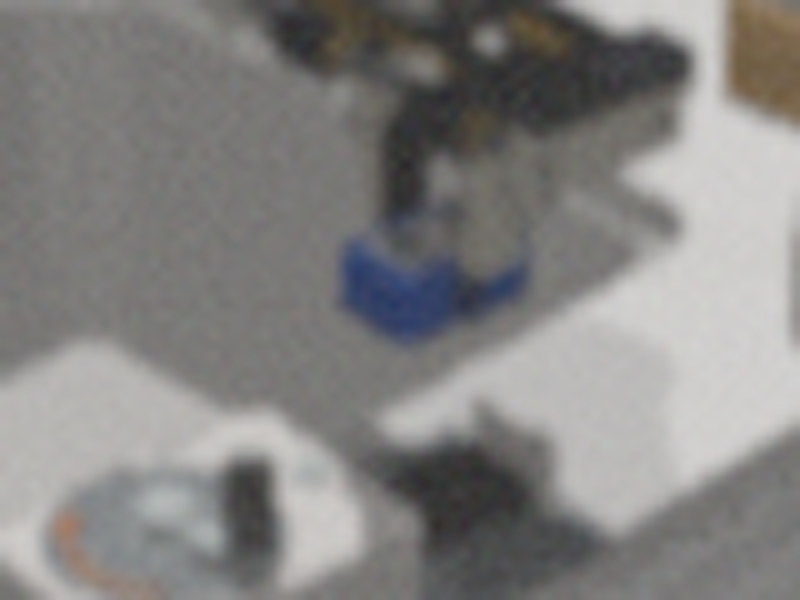

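```bash
python3 -c "
from m import *
s=snapshot('top')
print(onz(s,270,235,0),onz(s,270,267,0))"
python3 -m pendant '[[0.014,-0.004,0,0,0,-0.185,-1],[0.027,-0.008,0,0,0,-0.37,-1],[0.041,-0.012,0,0,0,-0.555,-1],[0.055,-0.016,0,0,0,-0.74,-1],[0.069,-0.021,0,0,0,-0.926,-1],[0.082,-0.025,0,0,0,-1.111,-1],[0.096,-0.029,0,0,0,-1.296,-1],[0.11,-0.033,0,0,0,-1.482,-1],[0.124,-0.037,0,0,0,-1.667,-1],[0.124,-0.037,0.02,0,0,-1.667,-1],[0.124,-0.037,0.06,0,0,-1.667,-1],[0.124,-0.037,0.09,0,0,-1.667,-1]]'
python3 - <<'E'
from m import *
o=ctrl.get_obs();print(o['joint_pos'],o['tool_pos'],o['orientation'],o['force'],o['opening'])
t=snapshot('scene');crop(t,'pics/sc14.png',270,185,350,245,10)
E
```

```text
[0.47105383 0.04539668 0.        ] [0.35659366 0.04681646 0.        ]
clock: 13.1
tool_pos: [0.4264, 0.0387, 0.0159]
orientation: [179.9, 0.1, -0.0]
force: [-0.1, 0.3, -1.4]
opening: 0.0384
[ 3.17818821e+01  1.01959633e+01 -4.30547559e+01 -2.77628122e-02
 -3.68917589e+01  5.82171446e+01] [0.42635383 0.03867072 0.01593949] [ 1.79939075e+02  1.29865273e-01 -2.32669266e-02] [-0.06905931  0.34885086 -1.35505565] 0.038351966806451816
```

View pics/sc14.png

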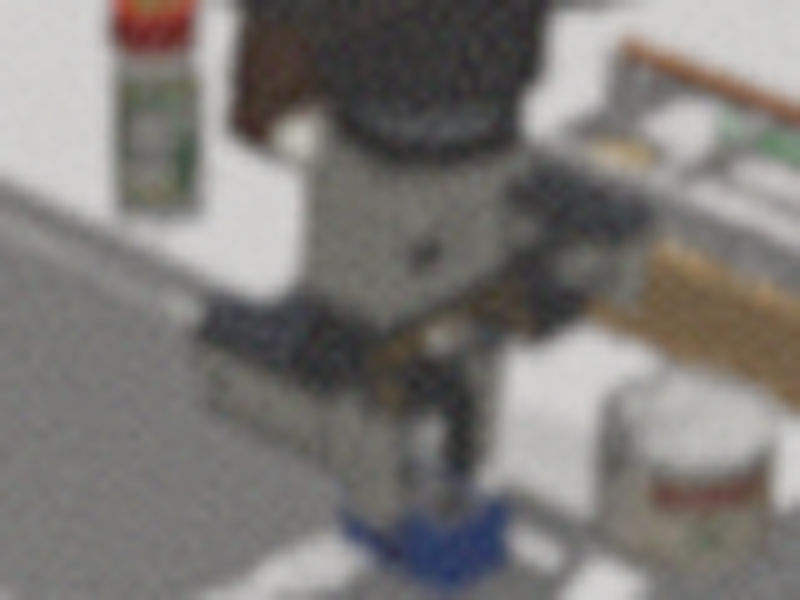

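```bash
python3 -m pendant '[[0,0,0.006,0,0,0,-1],[0,0,0.011,0,0,0,-1],[0,0,0.013,0,0,0,-1],[0,0,0.013,0,0,0,-1]]'
```

```text
clock: 13.65
tool_pos: [0.428, 0.0397, 0.0056]
orientation: [-180.0, -0.1, 0.0]
force: [0.3, -0.5, -1.0]
opening: 0.0388
```

```bash
python3 -m pendant '[[0,0,0.002,0,0,0,-1],[0,0,0.003,0,0,0,-1],[0,0,0.003,0,0,0,-1]]'
```

```text
clock: 14.02
tool_pos: [0.4279, 0.0395, 0.0026]
orientation: [-180.0, -0.0, 0.0]
force: [-1.0, 0.2, 5.2]
opening: 0.0384
```

Contact (+5 N). Release and rise.

```bash
python3 -m pendant '[[0,0,0,0,0,0,-0.2],[0,0,0,0,0,0,0.1],[0,0,0,0,0,0,0.3],[0,0,-0.03,0,0,0,0.4],[0,0,-0.08,0,0,0,0.4],[0,0,-0.14,0,0,0,0.2],[0,0,-0.197,0,0,0,0],[0,0,-0.197,0,0,0,0]]'
python3 - <<'E'
from m import *
o=ctrl.get_obs();print(o['joint_pos'],o['tool_pos'],o['orientation'],o['force'],o['opening'])
t=snapshot('scene');crop(t,'pics/sc15.png',270,185,350,245,10)
s=snapshot('top');crop(s,'pics/top15.png',225,195,385,275,5)
E
```

```text
clock: 15.02
tool_pos: [0.4303, 0.0405, 0.2038]
orientation: [-179.8, -0.5, 0.0]
force: [0.8, -0.3, 0.2]
opening: 0.0448
[ 31.79407679  -3.67261196 -28.16477021   0.0703017  -64.99259951
  58.21771794] [0.43028229 0.04053601 0.2037602 ] [-1.79783013e+02 -4.71665479e-01  4.03341396e-02] [ 0.7978752  -0.29597098  0.24904693] 0.0448119851598727
```

View pics/sc15.png

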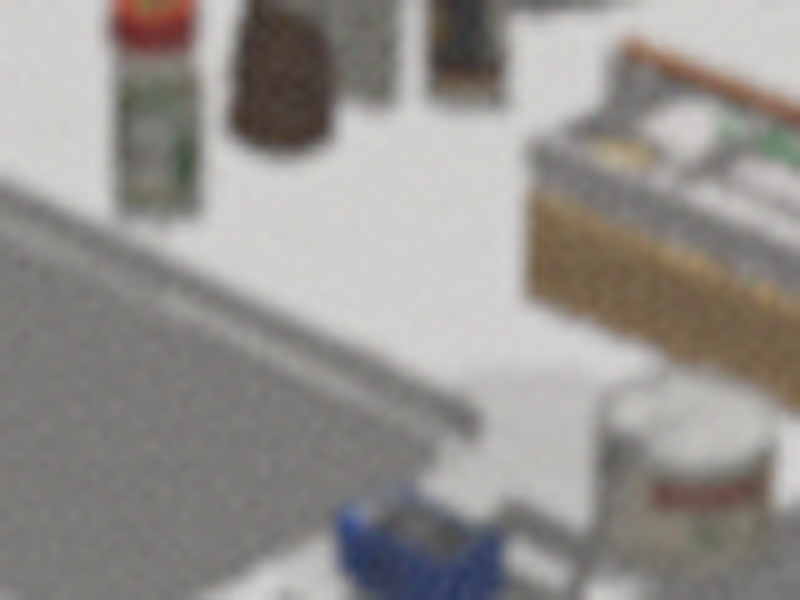

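View pics/top15.png

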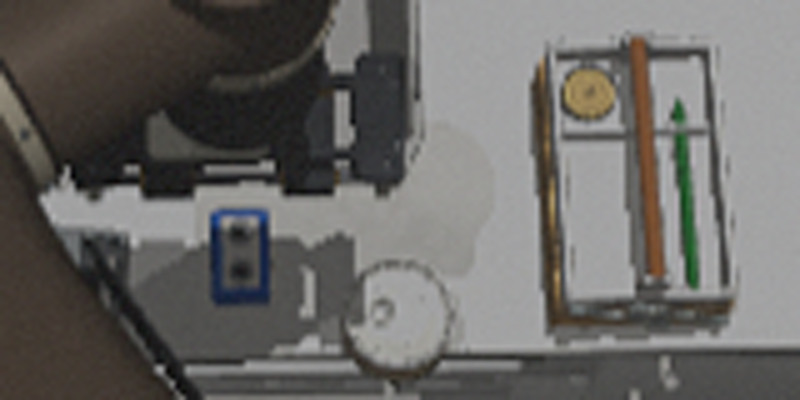

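```bash
python3 - <<'E'
from m import *
s=snapshot('top');t=snapshot('scene')
crop(t,'pics/sc16.png',315,170,395,230,10);crop(s,'pics/top16.png',320,190,390,265,8)
E
```

```text
(no output)
```

View pics/sc16.png

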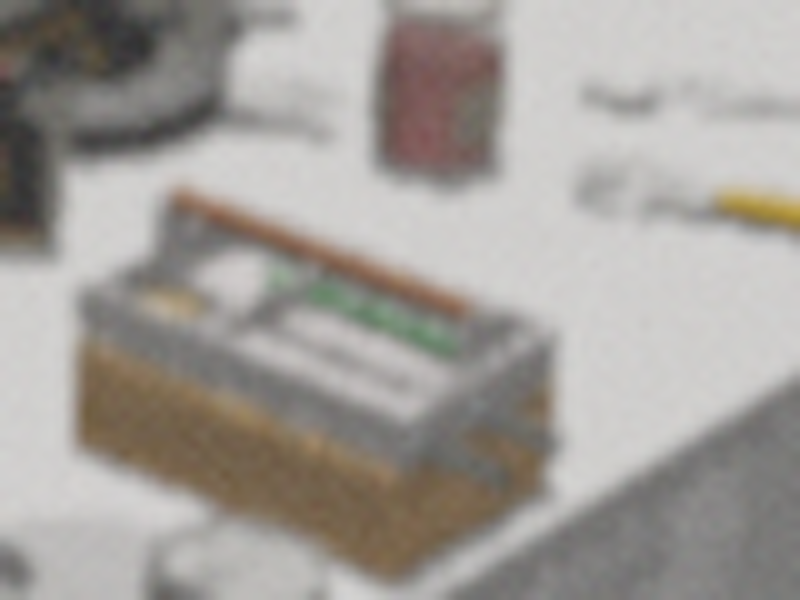

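View pics/top16.png

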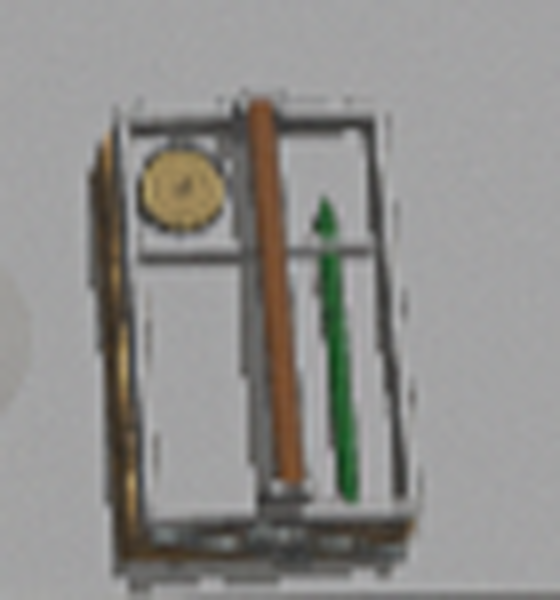

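```bash
python3 - <<'E'
from m import *
s=snapshot('top');t=snapshot('scene')
c=lambda x,y,X,Y,k:((x+.5)/k-.5+X,(y+.5)/k-.5+Y)
def tri(a,b):
    o1,d1=ray(s,*a);o2,d2=ray(t,*b)
    A=np.stack([d1,-d2],1);k=np.linalg.lstsq(A,o2-o1,rcond=None)[0]
    p,q=o1+d1*k[0],o2+d2*k[1];return np.round((p+q)/2*1000,1),np.linalg.norm(p-q)*1000
print(tri(c(259,101,320,190,8),c(178,193,315,170,10)))
print(tri(c(290,484,320,190,8),c(470,308,315,170,10)))
for z in (.1,.105,.11): print(onz(s,*c(259,101,320,190,8),z),onz(s,*c(290,484,320,190,8),z))
# caddy rim +y edge, front corner
for p in [(105,135),(128,560),(410,540)]: print(p,onz(s,*c(*p,320,190,8),.055))
for p in [(393,580)]: print("foot corner +y -x",onz(t,*c(*p,315,170,10),0))
for p in [(75,445),(550,490)]: print("foot corners",onz(t,*c(*p,315,170,10),0))
E
```

```text
(array([ 551.4, -234.9,  105.7]), np.float64(3.127208152829816))
(array([ 387. , -235.7,  106.8]), np.float64(1.922089633010875))
[ 0.55473757 -0.23503651  0.1       ] [ 0.38779614 -0.23731635  0.1       ]
[ 0.55303077 -0.23422356  0.105     ] [ 0.38658933 -0.23649658  0.105     ]
[ 0.55132398 -0.23341062  0.11      ] [ 0.38538251 -0.23567681  0.11      ]
(105, 135) [ 0.55549099 -0.17433605  0.055     ]
(128, 560) [ 0.3669694  -0.17439115  0.055     ]
(410, 540) [ 0.3736954  -0.29369567  0.055     ]
foot corner +y -x [ 0.37661326 -0.17860658  0.        ]
foot corners [ 0.55135363 -0.17187446  0.        ]
foot corners [ 0.37390858 -0.28940798  0.        ]
```

```bash
python3 -m pendant '[[0.008,0.055,0,0,0,-0.003,0],[0.016,0.11,0,0,0,-0.006,0],[0.025,0.165,0,0,0,-0.01,0],[0.033,0.22,0,0,0,-0.012,0],[0.041,0.275,0,0,0,-0.014,0],[0.041,0.275,0.03,0,0,-0.014,0],[0.041,0.275,0.06,0,0,-0.014,0],[0.041,0.275,0.06,0,0,-0.014,0]]'
python3 - <<'E'
from m import *
o=ctrl.get_obs();print(o['joint_pos'],o['tool_pos'],o['orientation'],o['force'],o['opening'])
t=snapshot('scene');crop(t,'pics/sc17.png',315,160,395,220,10)
E
```

```text
clock: 16.32
tool_pos: [0.4664, -0.2354, 0.1362]
orientation: [-179.9, 0.4, 0.8]
force: [-0.5, -0.5, 0.3]
opening: 0.0435
[-5.26487193e+00  9.56373558e+00 -2.34153276e+01 -2.74111343e-02
 -5.74068834e+01  9.60466936e+01] [ 0.46644965 -0.23543208  0.13617725] [-179.93647695    0.38137992    0.76718974] [-0.45564862 -0.54389186  0.2957166 ] 0.043509413990822594
```

View pics/sc17.png

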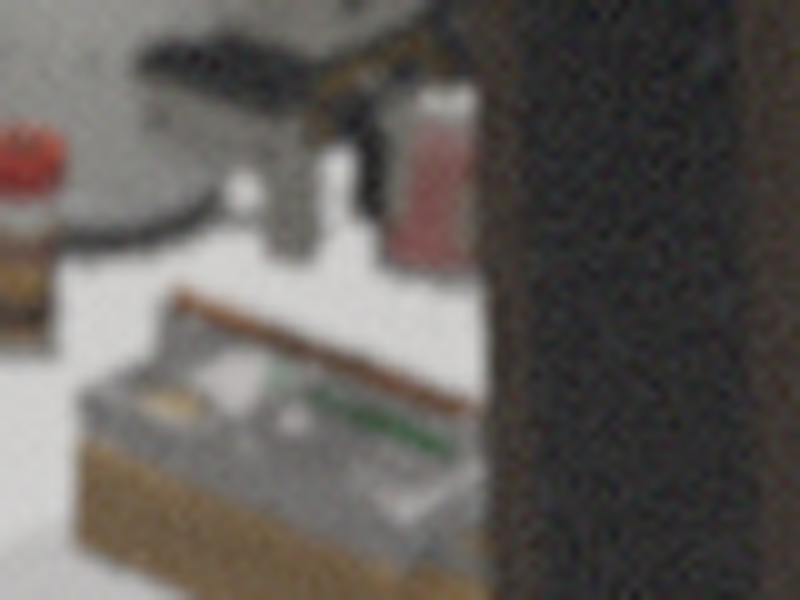

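```bash
python3 -m pendant '[[0,0,0.025,0,0,0,0],[0,0,0.04,0,0,0,0],[0,0,0.048,0,0,0,-0.2],[0,0,0.048,0,0,0,-0.6],[0,0,0.048,0,0,0,-1],[0,0,0.048,0,0,0,-1],[0,0,0.048,0,0,0,-1],[0,0,0.048,0,0,0,-1]]'
python3 - <<'E'
from m import *
t=snapshot('scene');crop(t,'pics/sc18.png',315,160,395,220,10)
E
```

```text
clock: 17.38
tool_pos: [0.4688, -0.2356, 0.0914]
orientation: [180.0, -0.0, 0.8]
force: [1.1, -0.2, 0.4]
opening: 0.0005
```

View pics/sc18.png

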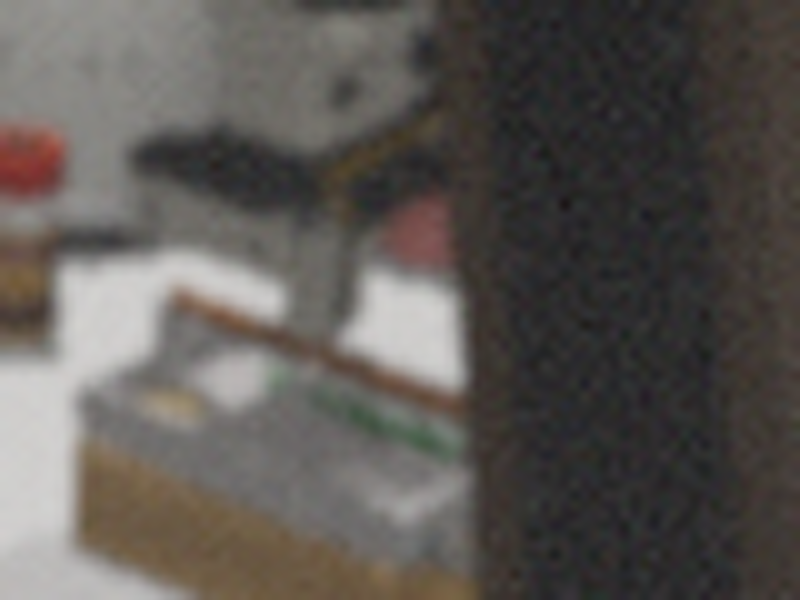

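```bash
python3 - <<'E'
from m import *
t=snapshot('scene')
s=snapshot('top');crop(s,'pics/top18.png',300,170,390,265,8)
for z in (.08,.0914,.1,.11,.12): print(z,(proj(t,[.4688,-.2356,z])-[315,160])*10, (proj(s,[.4688,-.2356,z])-[300,170])*8)
for x in (.45,.469,.5): print([(proj(t,[x,-.235,z])-[315,160])*10 for z in (.1,.107,.115)])
E
```

```text
0.08 [312.60914782 397.20030391] [422.94543934 465.02564389]
0.0914 [314.17327407 374.34778298] [426.81368748 457.48934966]
0.1 [315.35892482 357.02494291] [429.76363909 451.74212186]
0.11 [316.7437927  336.79145977] [433.22876837 444.99120185]
0.12 [318.13537802 316.45983188] [436.73207364 438.16590568]
[array([348.51562638, 371.25283944]), array([349.54671234, 357.03733803]), array([350.72940424, 340.73165724])]
[array([314.15226586, 357.32433524]), array([315.11904984, 343.16989452]), array([316.22796103, 326.93460526])]
[array([258.95426457, 334.95092412]), array([259.81921871, 320.89515296]), array([260.81129539, 304.7736014 ])]
```

View pics/top18.png

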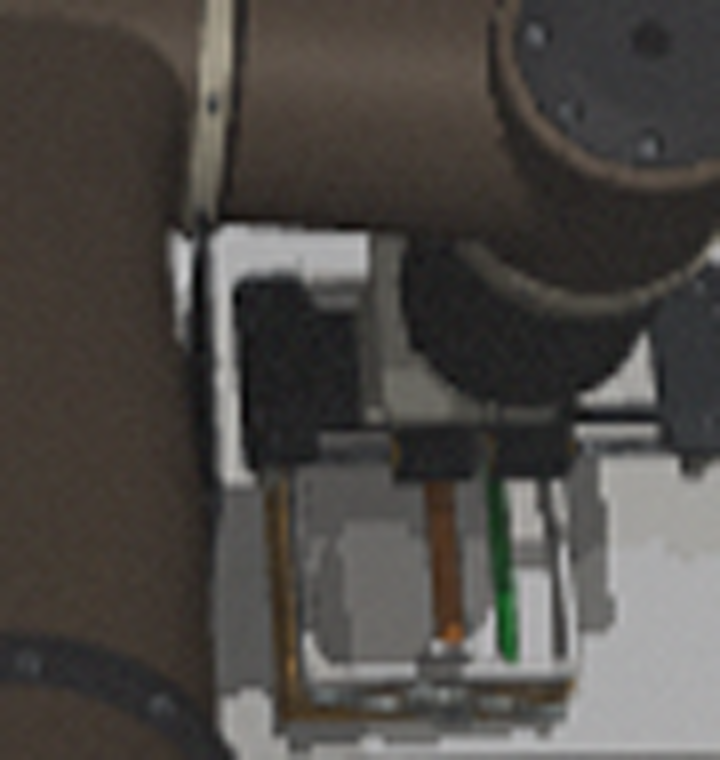

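```bash
python3 - <<'E'
from m import *
t=snapshot('scene')
im=t["image"][172:204,325:367]; im=cv2.convertScaleAbs(im,alpha=1.4,beta=-10)
cv2.imwrite('pics/sc19.png',cv2.resize(im,None,fx=18,fy=18,interpolation=cv2.INTER_NEAREST))
o=ctrl.get_obs();print(o['opening'],o['tool_pos'])
E
```

```text
0.0002665746161023034 [ 0.46875308 -0.23556305  0.09117774]
```

View pics/sc19.png

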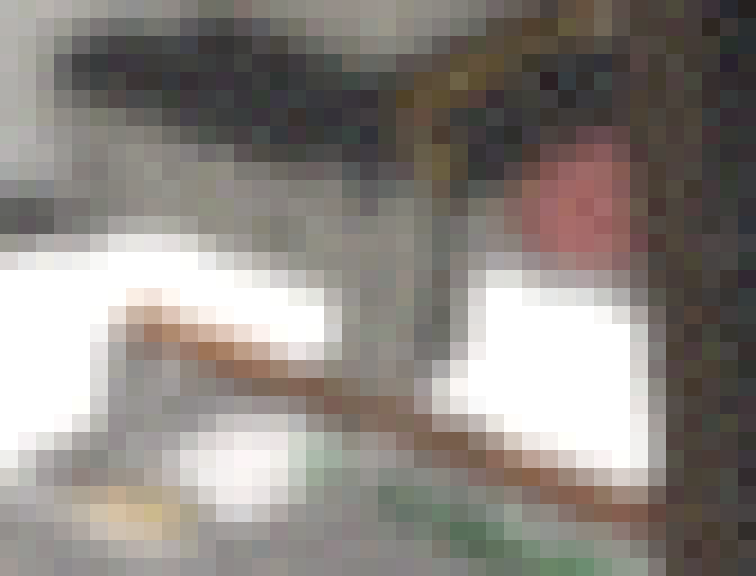

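```bash
python3 - <<'E'
from m import *
t=snapshot('scene')
for z in (.136,.146,.156): print("sc17 L",z,(proj(t,[.4664,-.2354+.022,z])-[315,160])*10,(proj(t,[.4664,-.2354+.032,z])-[315,160])*10,"R",(proj(t,[.4664,-.2354-.022,z])-[315,160])*10)
for z in (.078,.088,.098): print("sc4 L",z,(proj(t,[.4322,.2582+.023,z])-[235,210])*10,(proj(t,[.4322,.2582+.033,z])-[235,210])*10)
for z in (.11,.12): print("sc13",z,(proj(t,[.4039-.025,.1675,z])-[250,205])*10)
for y in (-.26,-.25,-.24): print("now",y,(proj(t,[.4688,y,.0914])-[315,160])*10)
E
```

```text
sc17 L 0.136 [292.94433867 301.66788313] [278.47615498 309.05629205] R [355.52301642 269.71108251]
sc17 L 0.146 [294.29722312 280.95993901] [279.79767494 288.30015373] R [357.00893174 249.21292168]
sc17 L 0.156 [295.65677987 260.14986519] [281.12573348 267.44131884] R [358.50207354 228.61507179]
sc4 L 0.078 [313.7664144  403.38230325] [293.69601503 414.40330428]
sc4 L 0.088 [313.09935679 380.63327477] [292.96779009 391.60008349]
sc4 L 0.098 [312.42840508 357.75144341] [292.23529777 368.66323647]
sc13 0.11 [483.79374898 315.46949646]
sc13 0.12 [484.05454434 292.62966555]
now -0.26 [348.29125228 356.29168529]
now -0.25 [334.37123233 363.6585122 ]
now -0.24 [320.36416839 371.071405  ]
```

```bash
python3 -m pendant '[[0,0,-0.01,0,0,0,0],[0,0,-0.01,0,0,0,0],[0,0,-0.01,0,0,0,0],[0,0,0,0,0,0,0],[0,0,0.008,0,0,0,0],[0,0,0.015,0,0,0,0],[0,0,0.015,0,0,0,0]]'
python3 - <<'E'
from m import *
t=snapshot('scene')
im=t["image"][172:204,325:367]; im=cv2.convertScaleAbs(im,alpha=1.4,beta=-10)
cv2.imwrite('pics/sc20.png',cv2.resize(im,None,fx=18,fy=18,interpolation=cv2.INTER_NEAREST))
E
```

```text
clock: 18.5
tool_pos: [0.4681, -0.2354, 0.0752]
orientation: [-180.0, 0.1, 0.8]
force: [0.0, 0.2, 0.5]
opening: 0.0436
```

View pics/sc20.png

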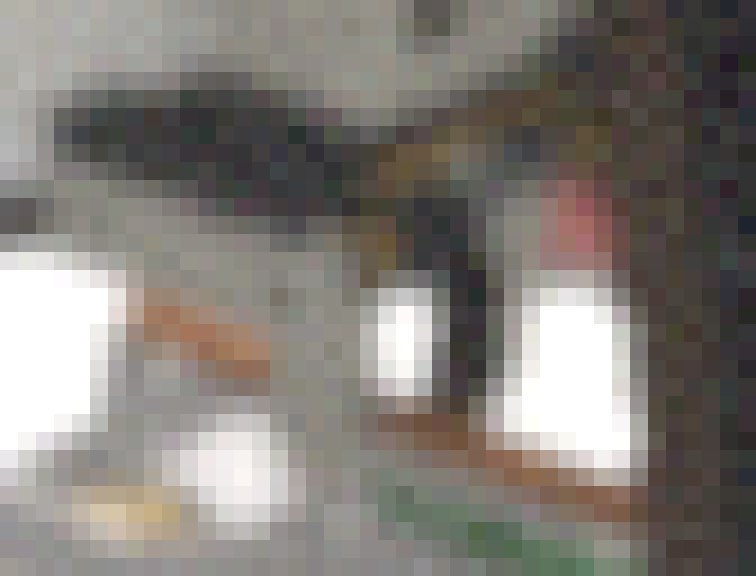

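```bash
python3 -m pendant '[[0,0,0,0,0,0,-0.4],[0,0,0,0,0,0,-0.8],[0,0,0,0,0,0,-1],[0,0,0,0,0,0,-1],[0,0,0,0,0,0,-1]]'
```

```text
clock: 19.18
tool_pos: [0.4689, -0.2328, 0.0765]
orientation: [-179.8, -0.0, 0.8]
force: [-1.9, 18.8, 10.0]
opening: 0.0111
```

```bash
python3 -m pendant '[[0,0.0056,-0.0085,0,0,0,-1],[0,0.0145,-0.0175,0,0,0,-1],[0,0.0246,-0.0245,0,0,0,-1],[0,0.0358,-0.0295,0,0,0,-1],[0,0.0477,-0.0325,0,0,0,-1],[0,0.06,-0.0335,0,0,0,-1]]'
```

```text
clock: 19.92
tool_pos: [0.4697, -0.2967, 0.1098]
orientation: [180.0, -0.0, 0.8]
force: [0.7, 0.0, -3.3]
opening: 0.011
```

```bash
python3 -m pendant '[[0,0.0123,0.001,0,0,0,-1],[0,0.0242,0.004,0,0,0,-1],[0,0.0354,0.009,0,0,0,-1],[0,0.0458,0.0155,0,0,0,-1],[0,0.0548,0.024,0,0,0,-1],[0,0.0625,0.0335,0,0,0,-1],[0,0.0625,0.0335,0,0,0,-1]]'
```

```text
clock: 20.8
tool_pos: [0.4703, -0.3572, 0.0755]
orientation: [-179.9, 0.0, 0.8]
force: [2.6, 7.5, -2.2]
opening: 0.0109
```

Release, rise, and look.

```bash
python3 -m pendant '[[0,0,0,0,0,0,-0.3],[0,0,0,0,0,0,0],[0,0,0,0,0,0,0],[0,0,-0.03,0,0,0,0],[0,0,-0.08,0,0,0,0],[0,0,-0.125,0,0,0,0.5],[0,0,-0.125,0,0,0,1]]'
python3 - <<'E'
from m import *
o=ctrl.get_obs();print(o['joint_pos'],o['tool_pos'])
t=snapshot('scene');crop(t,'pics/sc21.png',270,160,400,250,6)
s=snapshot('top');crop(s,'pics/top21.png',225,180,415,275,4)
E
```

```text
clock: 21.68
tool_pos: [0.4724, -0.3594, 0.2056]
orientation: [179.8, -0.4, 0.8]
force: [0.1, 0.4, 0.2]
opening: 0.0585
[-1.83562568e+01  1.24829896e+01 -1.00094613e+01  8.25019700e-02
 -6.70754375e+01  1.09155191e+02] [ 0.47237521 -0.35938402  0.2056487 ]
```

View pics/sc21.png

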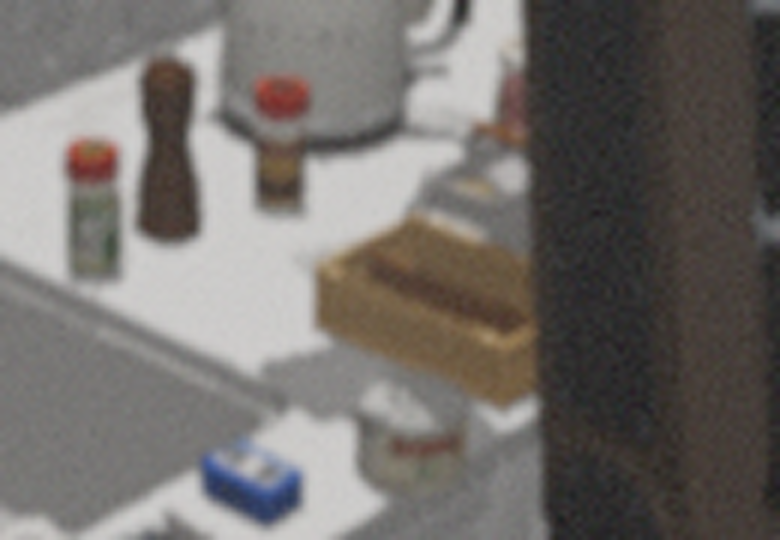

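View pics/top21.png

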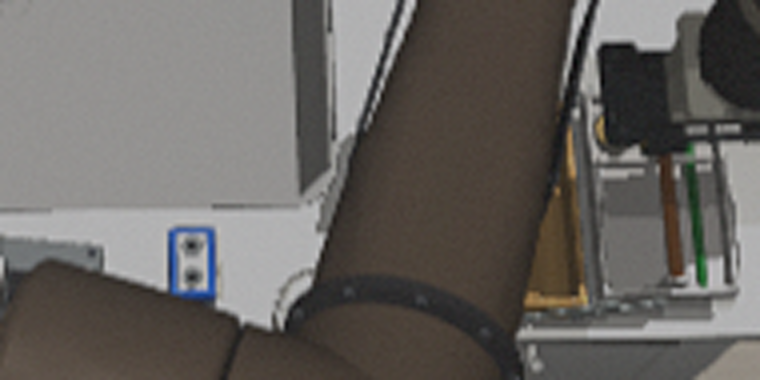

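```bash
python3 - <<'E'
from m import *
t=snapshot('scene');s=snapshot('top')
for z in (.028,.038,.048): print("sc12",z,(proj(t,[.4025-.037,.1664,z])-[250,205])*10,(proj(t,[.4025-.05,.1664,z])-[250,205])*10,"+x",(proj(t,[.4025+.037,.1664,z])-[250,205])*10)
p=comps(s,blue,(255,230,285,258)); p=np.vstack([q for q in p if len(q)>3]); print(len(p))
im=s["image"][230:258,255:285]
big=cv2.resize(im,None,fx=8,fy=8,interpolation=cv2.INTER_CUBIC).astype(int)
m=((big[...,0]>big[...,2]+45)).astype(np.uint8); cs,_=cv2.findContours(m,cv2.RETR_EXTERNAL,cv2.CHAIN_APPROX_NONE); c=max(cs,key=cv2.contourArea)
w=np.array([onz(s,(q[0][0]+.5)/8-.5+255,(q[0][1]+.5)/8-.5+230,.03)[:2] for q in c])
print(cv2.minAreaRect((w*1000).astype(np.float32)), w.min(0),w.max(0))
E
```

```text
sc12 0.028 [509.40196653 510.99768865] [534.57510734 524.94924466] +x [370.5293103 434.031145 ]
sc12 0.038 [509.7300677  489.13402056] [534.97604672 503.02078847] +x [370.46774902 412.53158438]
sc12 0.048 [510.06002319 467.14678603] [535.37926292 480.96780683] +x [370.405849  390.9137211]
77
((425.8387451171875, 36.88812255859375), (64.01405334472656, 40.23984146118164), 0.6306955218315125) [0.39398986 0.01672052] [0.45787407 0.0572828 ]
```

```bash
python3 -m pendant '[[-0.004,-0.044,0,0,0,0.176,1],[-0.008,-0.088,0,0,0,0.352,1],[-0.013,-0.132,0,0,0,0.528,1],[-0.017,-0.176,0,0,0,0.704,1],[-0.021,-0.22,0,0,0,0.88,1],[-0.025,-0.264,0,0,0,1.057,1],[-0.03,-0.308,0,0,0,1.233,1],[-0.034,-0.352,0,0,0,1.409,1],[-0.038,-0.3965,0,0,0,1.585,1],[-0.038,-0.3965,0,0,0,1.585,1],[-0.038,-0.3965,0,0,0,1.585,1]]'
python3 -m pendant '[[0,0,0.06,0,0,0,1],[0,0,0.11,0,0,0,1],[0,0,0.14,0,0,0,1],[0,0,0.14,0,0,0,1]]'
python3 - <<'E'
from m import *
o=ctrl.get_obs();print(o['joint_pos'],o['tool_pos'],o['force'])
t=snapshot('scene');crop(t,'pics/sc22.png',270,175,360,250,8)
E
```

```text
clock: 23.25
tool_pos: [0.4263, 0.0382, 0.2002]
orientation: [179.9, -0.1, -89.9]
force: [-0.7, 0.1, 0.0]
opening: 0.0875
clock: 23.75
tool_pos: [0.4249, 0.0361, 0.059]
orientation: [179.7, -0.2, -90.0]
force: [1.0, -0.0, 0.1]
opening: 0.0875
[ 3.15767722e+01  5.96888707e+00 -4.02352539e+01 -1.25901148e-02
 -4.41510579e+01 -3.15988951e+01] [0.42488969 0.03609557 0.05904479] [ 0.96643234 -0.01861777  0.112271  ]
```

View pics/sc22.png

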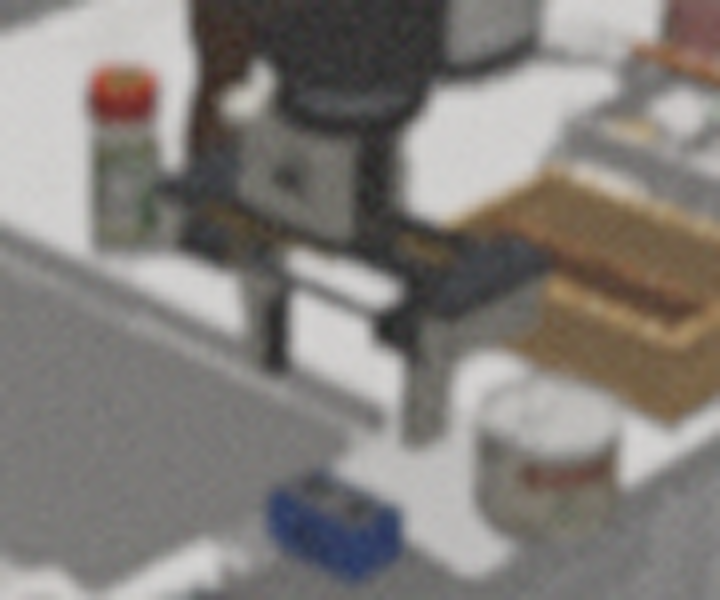

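```bash
python3 -m pendant '[[0,0,0.03,0,0,0,1],[0,0,0.05,0,0,0,1],[0,0,0.056,0,0,0,1],[0,0,0.06,0,0,0,1],[0,0,0.06,0,0,0,1]]'
python3 - <<'E'
from m import *
o=ctrl.get_obs();print(o['joint_pos'],o['tool_pos'],o['force'])
t=snapshot('scene');crop(t,'pics/sc23.png',280,190,350,250,10)
E
```

```text
clock: 24.42
tool_pos: [0.4274, 0.0381, 0.0019]
orientation: [-179.9, 0.0, -90.0]
force: [-0.0, 0.8, -0.5]
opening: 0.0877
[ 3.16515261e+01  1.16669665e+01 -4.39687496e+01  1.30924652e-02
 -3.42942392e+01 -3.16571859e+01] [0.42744327 0.03811973 0.00186891] [-0.03616711  0.83576694 -0.46297004]
```

View pics/sc23.png

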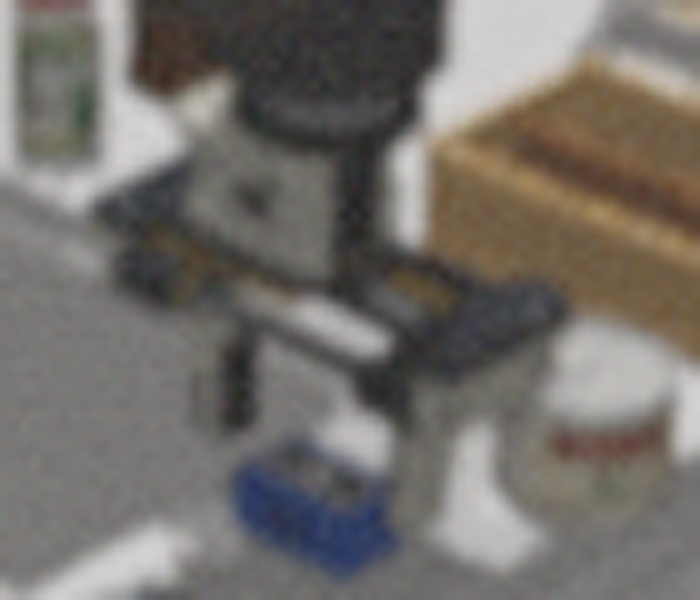

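```bash
python3 -m pendant '[[0,0,0.004,0,0,0,0.9],[0,0,0.007,0,0,0,0.8],[0,0,0.007,0,0,0,0.8]]'
```

```text
clock: 24.85
tool_pos: [0.4266, 0.0378, -0.0061]
orientation: [180.0, -0.0, -90.0]
force: [-0.3, 0.5, 0.2]
opening: 0.0791
```

```bash
python3 -m pendant '[[0,0,0,0,0,0,0.3],[0,0,0,0,0,0,-0.3],[0,0,0,0,0,0,-1],[0,0,0,0,0,0,-1],[0,0,0,0,0,0,-1]]'; python3 -m pendant '[[0,0,-0.03,0,0,0,-1],[0,0,-0.08,0,0,0,-1],[0,0,-0.13,0,0,0,-1],[0,0,-0.13,0,0,0,-1]]'
python3 - <<'E'
from m import *
o=ctrl.get_obs();print(o['tool_pos'],o['force'])
t=snapshot('scene');crop(t,'pics/sc24.png',270,170,400,250,6)
s=snapshot('top');crop(s,'pics/top24.png',300,180,390,270,8)
E
```

```text
clock: 25.48
tool_pos: [0.4268, 0.0379, -0.0058]
orientation: [180.0, -0.0, -90.0]
force: [-0.8, 0.1, 0.7]
opening: 0.0614
clock: 25.98
tool_pos: [0.4293, 0.0391, 0.1279]
orientation: [-179.6, 0.2, -90.0]
force: [-0.7, 0.0, -1.1]
opening: 0.0615
[0.42933338 0.03905404 0.12790365] [-0.66590945  0.04590299 -1.11459249]
```

View pics/sc24.png

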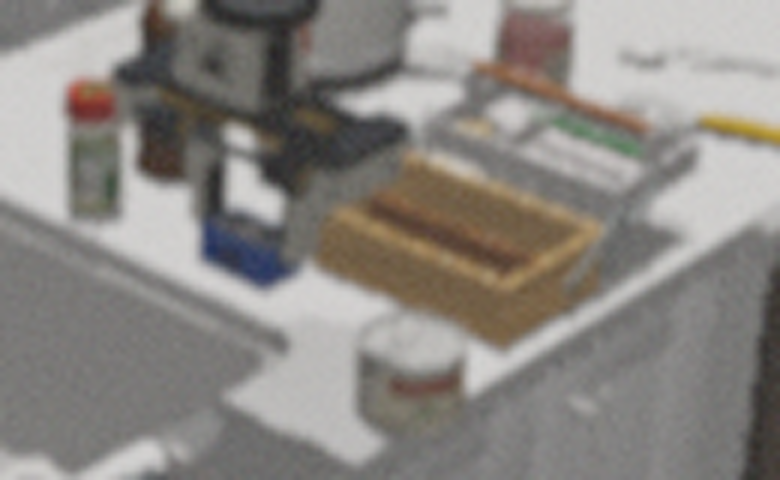

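View pics/top24.png

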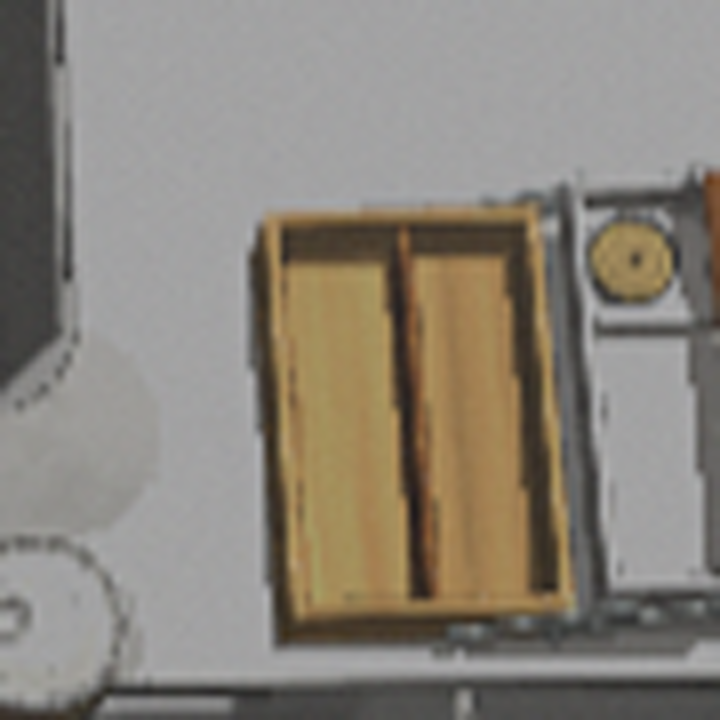

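```bash
python3 - <<'E'
from m import *
s=snapshot('top');c=lambda x,y:((x+.5)/8-.5+300,(y+.5)/8-.5+180)
P=np.array([onz(s,*c(*p),.055)[:2] for p in [(262,214),(540,207),(575,610),(297,617)]]); print(P.round(4),P.mean(0))
d=np.roll(P,-1,0)-P; print(np.linalg.norm(d,axis=1),np.degrees(np.arctan2(d[:,1],d[:,0])))
print("divider",onz(s,*c(402,240),.044),onz(s,*c(430,595),.044))
E
```

```text
[[ 0.556  -0.1731]
 [ 0.5573 -0.2943]
 [ 0.378  -0.2961]
 [ 0.3768 -0.1787]] [ 0.46701145 -0.23555002]
[0.12126821 0.17937751 0.1174259  0.17927687] [ -89.3565134  -179.42128229   90.5764061     1.80676515]
divider [ 0.54672208 -0.2349931   0.044     ] [ 0.38795159 -0.23711579  0.044     ]
```

```bash
python3 -m pendant '[[0.04,-0.007,0,0,0,-0.003,-1],[0.09,-0.015,0,0,0,-0.006,-1],[0.14,-0.023,0,0,0,-0.01,-1],[0.19,-0.031,0,0,0,-0.014,-1],[0.23,-0.037,0,0,0,-0.0175,-1],[0.245,-0.0395,0,0,0,-0.0175,-1],[0.245,-0.0395,0.02,0,0,-0.0175,-1],[0.245,-0.0395,0.04,0,0,-0.0175,-1],[0.245,-0.0395,0.04,0,0,-0.0175,-1]]'
python3 - <<'E'
from m import *
o=ctrl.get_obs();print(o['joint_pos'],o['tool_pos'],o['force'])
t=snapshot('scene');crop(t,'pics/sc25.png',310,160,400,230,8)
s=snapshot('top');crop(s,'pics/top25.png',300,180,390,270,8)
E
```

```text
clock: 27.25
tool_pos: [0.4643, -0.2066, 0.0818]
orientation: [179.7, 0.0, -89.0]
force: [1.1, 0.4, -0.5]
opening: 0.0618
[-1.83762538e+00  1.16735710e+01 -2.90765326e+01 -3.44190083e-02
 -4.95586905e+01  2.85271361e+00] [ 0.46429555 -0.20661039  0.08181421] [ 1.07883185  0.37353111 -0.54692803]
```

View pics/sc25.png

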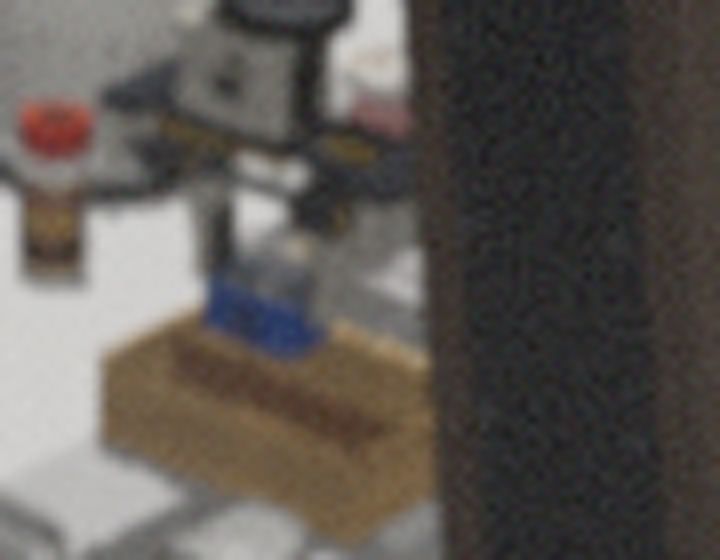

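View pics/top25.png

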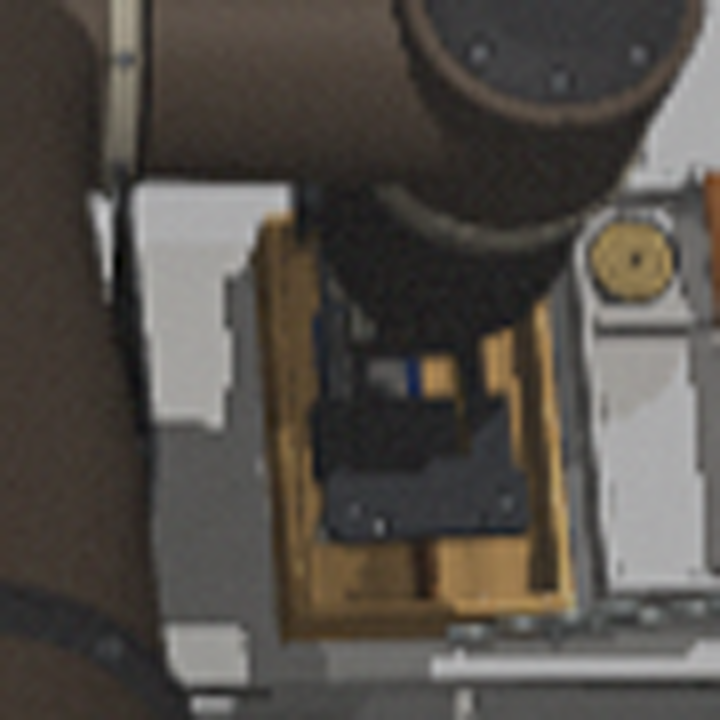

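```bash
python3 - <<'E'
from m import *
s=snapshot('top');c=lambda x,y:((x+.5)/8-.5+300,(y+.5)/8-.5+180)
print(onz(s,*c(420,375),.118),onz(s,*c(420,375),.105))
E
```

```text
[ 0.46377096 -0.22718347  0.118     ] [ 0.46754093 -0.22925835  0.105     ]
```

```bash
python3 -m pendant '[[0,0,0.03,0,0,0,-1],[0,0,0.05,0,0,0,-1],[0,0,0.065,0,0,0,-1],[0,0,0.075,0,0,0,-1],[0,0,0.08,0,0,0,-1],[0,0,0.08,0,0,0,-1]]'
```

```text
clock: 28.15
tool_pos: [0.4665, -0.2071, 0.0042]
orientation: [180.0, -0.0, -89.0]
force: [-0.1, -0.5, -0.3]
opening: 0.062
```

```bash
python3 -m pendant '[[0,0,0.003,0,0,0,-1],[0,0,0.004,0,0,0,-1],[0,0,0.004,0,0,0,-1]]'
```

```text
clock: 28.52
tool_pos: [0.4664, -0.2071, 0.0003]
orientation: [-180.0, -0.0, -89.0]
force: [-0.0, -0.3, -1.3]
opening: 0.0616
```

```bash
python3 -m pendant '[[0,0,0.001,0,0,0,-1],[0,0,0.002,0,0,0,-1],[0,0,0.002,0,0,0,-1]]'
```

```text
clock: 28.9
tool_pos: [0.4665, -0.2072, 0.0001]
orientation: [-180.0, -0.0, -89.0]
force: [-5.9, 4.6, 22.3]
opening: 0.0618
```

```bash
python3 -m pendant '[[0,0,-0.001,0,0,0,-1],[0,0,-0.001,0,0,0,0.6],[0,0,-0.001,0,0,0,0.75],[0,0,-0.001,0,0,0,0.75],[0,0,-0.03,0,0,0,0.75],[0,0,-0.08,0,0,0,0.75],[0,0,-0.14,0,0,0,0.75],[0,0,-0.2,0,0,0,0.5],[0,0,-0.2,0,0,0,0]]'
python3 - <<'E'
from m import *
o=ctrl.get_obs();print(o['joint_pos'],o['tool_pos'],o['force'])
t=snapshot('scene');crop(t,'pics/sc26.png',310,160,400,230,8)
s=snapshot('top');crop(s,'pics/top26.png',300,180,390,270,8)
E
```

```text
clock: 30.02
tool_pos: [0.4693, -0.2077, 0.2034]
orientation: [-179.5, -0.1, -89.0]
force: [0.8, 0.6, -1.3]
opening: 0.062
[ -1.8663009    4.75240403 -19.68031376   0.08375838 -65.02704825
   2.86760608] [ 0.46932992 -0.20772945  0.20340801] [ 0.76741557  0.59638071 -1.30146488]
```

View pics/sc26.png

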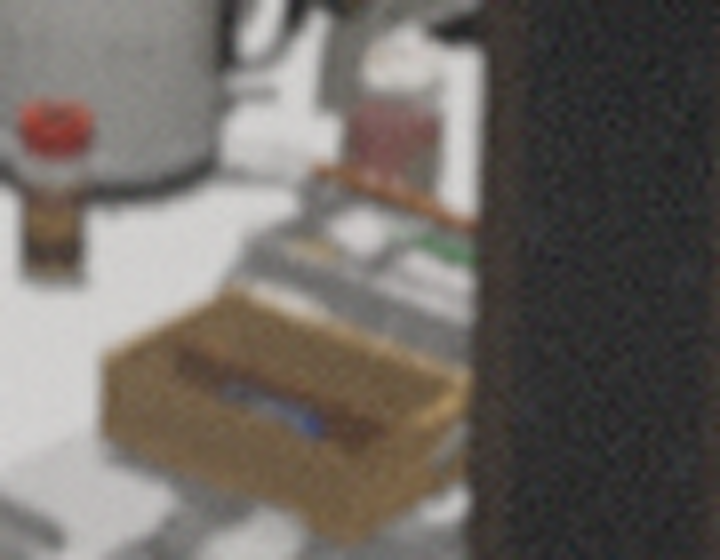

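View pics/top26.png

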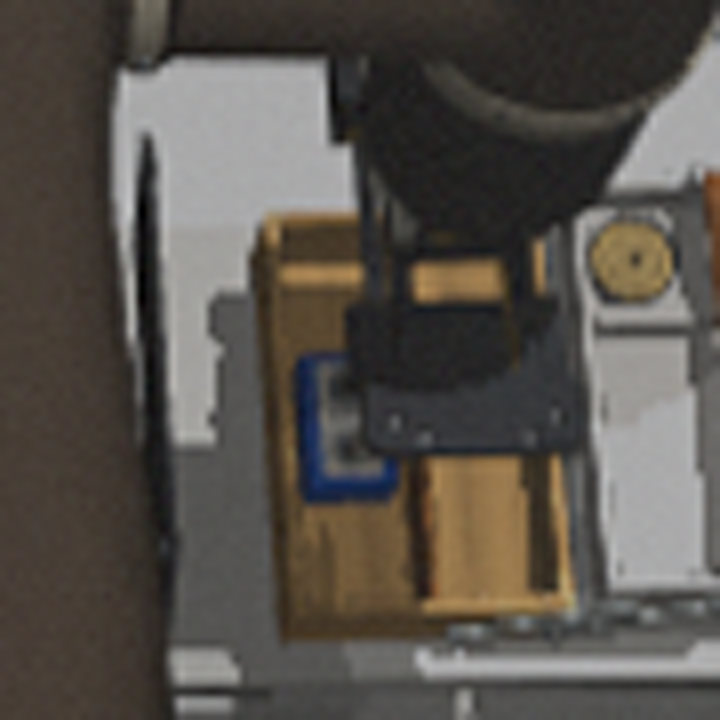

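```bash
python3 -m pendant '[[0.017,0,0,0,0,-0.174,0],[0.033,0,0,0,0,-0.348,0],[0.05,0,0,0,0,-0.522,0],[0.067,0,0,0,0,-0.696,0],[0.083,0,0,0,0,-0.87,0],[0.1,0,0,0,0,-1.045,0],[0.117,0,0,0,0,-1.22,0],[0.133,0,0,0,0,-1.394,0],[0.15,-0.001,0,0,0,-1.567,0],[0.15,-0.001,0,0,0,-1.567,0],[0.15,-0.001,0,0,0,-1.567,0]]'
python3 - <<'E'
from m import *
s=snapshot('top');crop(s,'pics/top27.png',300,180,390,270,8)
E
```

```text
clock: 31.5
tool_pos: [0.4693, -0.3566, 0.1968]
orientation: [-179.9, 0.1, 0.6]
force: [-0.6, 0.3, 1.0]
opening: 0.0435
```

View pics/top27.png

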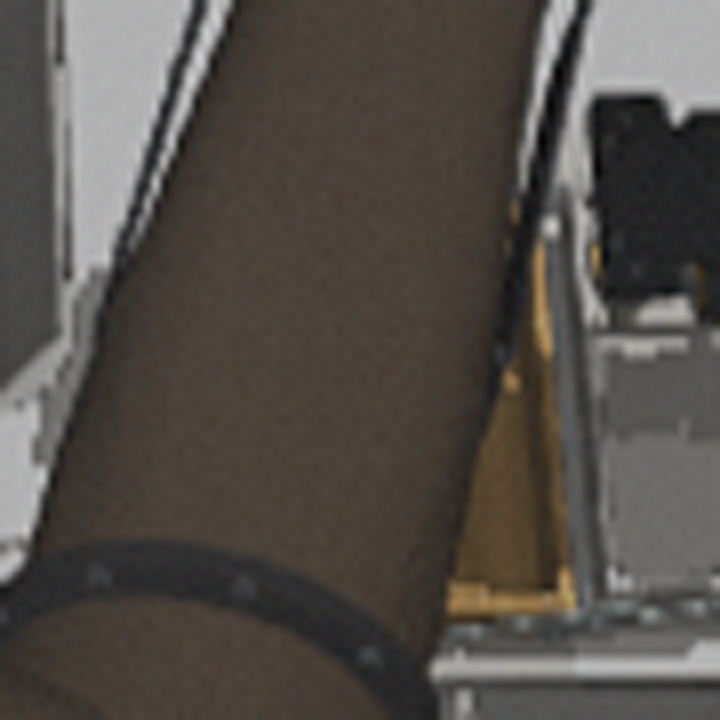

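```bash
python3 -m pendant '[[0,0,0.04,0,0,0,0],[0,0,0.08,0,0,0,0],[0,0,0.11,0,0,0,0],[0,0,0.122,0,0,0,0],[0,0,0.122,0,0,0,-0.4],[0,0,0.122,0,0,0,-0.8],[0,0,0.122,0,0,0,-1],[0,0,0.122,0,0,0,-1],[0,0,0.122,0,0,0,-1]]'
```

```text
clock: 32.67
tool_pos: [0.4704, -0.3572, 0.077]
orientation: [180.0, -0.1, 0.8]
force: [-1.1, 3.1, 4.5]
opening: 0.0112
```

```bash
python3 -m pendant '[[0,-0.0077,-0.0096,0,0,0,-1],[0,-0.0167,-0.0179,0,0,0,-1],[0,-0.0271,-0.0246,0,0,0,-1],[0,-0.0383,-0.0295,0,0,0,-1],[0,-0.0502,-0.0325,0,0,0,-1],[0,-0.0625,-0.0335,0,0,0,-1]]'
```

```text
clock: 33.42
tool_pos: [0.4695, -0.2936, 0.1105]
orientation: [180.0, -0.1, 0.8]
force: [2.1, -1.6, 2.3]
opening: 0.011
```

```bash
python3 -m pendant '[[0,-0.0123,0.001,0,0,0,-1],[0,-0.0242,0.004,0,0,0,-1],[0,-0.0354,0.009,0,0,0,-1],[0,-0.0458,0.0155,0,0,0,-1],[0,-0.0548,0.024,0,0,0,-1],[0,-0.0625,0.0335,0,0,0,-1],[0,-0.0625,0.0335,0,0,0,-1]]'
```

```text
clock: 34.3
tool_pos: [0.4688, -0.2322, 0.0764]
orientation: [179.9, -0.0, 0.9]
force: [0.9, -1.5, 7.4]
opening: 0.0108
```

```bash
python3 -m pendant '[[0,0,0.001,0,0,0,-1],[0,0,0,0,0,0,-0.3],[0,0,0,0,0,0,0],[0,0,0,0,0,0,0],[0,0,-0.03,0,0,0,0],[0,0,-0.08,0,0,0,0],[0,0,-0.13,0,0,0,0],[0,0,-0.13,0,0,0,0]]'
python3 -m pendant '[[0,-0.06,0,0,0,0,0],[0,-0.12,0,0,0,0,0],[0,-0.18,0,0,0,0,0],[0,-0.24,0,0,0,0,0],[0,-0.3,0,0,0,0,0],[0,-0.36,0,0,0,0,0],[0,-0.36,0,0,0,0,0]]'
python3 - <<'E'
from m import *
o=ctrl.get_obs();print(o['tool_pos'],o['force'],o['clock'])
t=snapshot('scene');crop(t,'pics/sc30.png',240,160,400,270,5)
s=snapshot('top');crop(s,'pics/top30.png',225,130,445,270,3.6);crop(s,'pics/top31.png',320,190,390,265,8)
E
```

```text
clock: 35.3
tool_pos: [0.4704, -0.2327, 0.21]
orientation: [179.9, -0.4, 0.8]
force: [-0.6, 0.9, -1.5]
opening: 0.0438
clock: 36.17
tool_pos: [0.4627, 0.1311, 0.205]
orientation: [180.0, 0.1, 1.0]
force: [-0.5, -0.9, 0.8]
opening: 0.0438
[0.46273262 0.13109849 0.20501995] [-0.52649219 -0.93606925  0.7659602 ] 36.175
```

View pics/sc30.png

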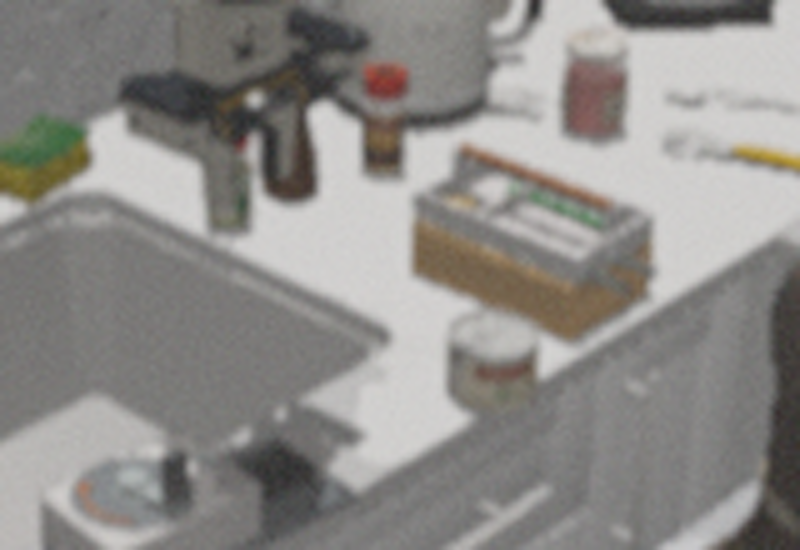

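View pics/top30.png

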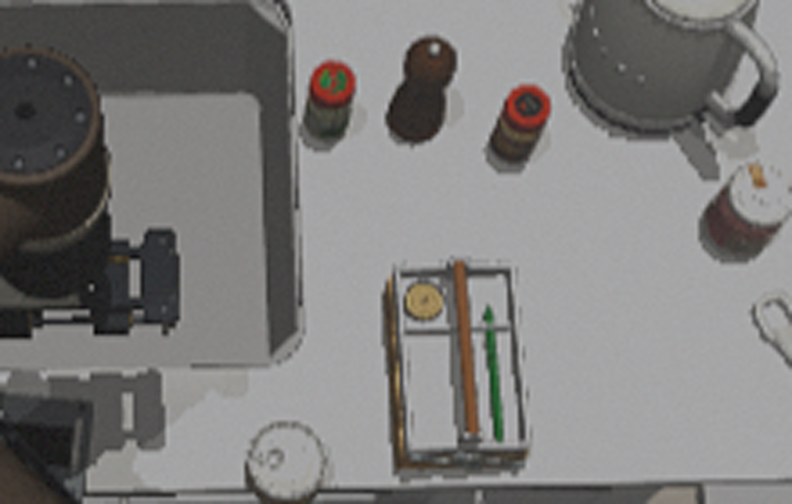

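View pics/top31.png

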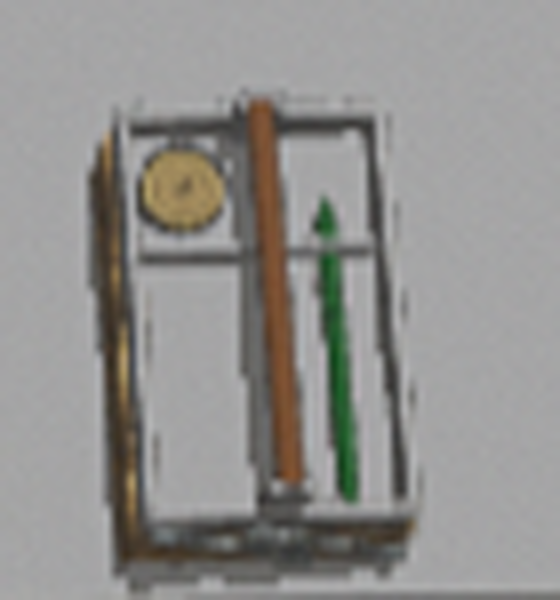

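The tray looks the same as in the first pictures: the handle ends are at crop (259,101) and (290,484), as before. The pin is down, the jars and tin are where they started, and the robot touches nothing.

```bash
python3 -c "
from plant import ctrl
print(ctrl.close_job())"
```

```text
the job is handed in; nothing more can be done
None
```

I completed every step of the job and handed it in at about 36 s; the hand-in gives no verdict.

**What I did**
- **Crank:** I wound it about 450° clockwise, until the red pin had gone from the pictures.
- **Cassette out:** I lifted it from the cradle, set it flat on the worktop and let go.
- **Tray open:** I swung it fully over to the open side.
- **Cassette in:** I took it by its ends, lowered it to the channel floor (about 22 N on contact) and let go.
- **Tray shut:** I swung it back and released it.

**What the last checks showed**
- **Tray:** Its handle ends sit at the same pixels as at the start. The tool ended within 1 mm of where it first gripped the shut handle.
- **Cassette:** It lay inside the channel in the last picture before the tray went over it. The shut tray hides it now, so I could not check it again.
- **Other things:** The jars, mill and tin look unmoved. I did not check the salt shaker again; the arm went nowhere near it.
- **Robot:** It stands clear with no contact force.

**What failed or disagreed**
- **First handle grasp:** It closed on nothing, because the real fingertips sit about 20 mm higher than the reported tool point. I went 15 mm lower and it gripped.
- **Axis and handle positions:** My first crank-axis estimate was about 5 mm off, and the handle was 2–3 mm off in y. Forces reached about 27 N and 19 N before I corrected them.

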